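# Load passed battery packs into the charger, quarantine the failed one

## Robot

A 6-joint arm with a two-finger parallel gripper is mounted at the origin on a cart in front of the work surface, level with it; the furniture and walls round the work are solid. World frame = base frame: x ahead of the robot, y to its left, z up, the work surface at z = 0. Lengths are in m, angles in rad, forces in N, time in s.
With the tool pointing down it reaches from about 0.325 to 0.925 m from the base axis. Payload 3.1 kg.
Tool frame: the origin (TCP) lies midway between the tips of the shut fingers; the grasp point (between the pads) lies 19 mm behind it; z points along the fingers, y is the line along which they close (so a half turn about z gives the same grasp; the last joint's range is limited). The gripper opens to 85 mm and grips with 20 to 120 N. Pads are 22 mm wide; open, the fingers measure 114 mm over their backs; the gripper's body (76 mm by 85 mm) begins 54 mm behind the grasp point. The pads swing forward as they close: fully open they stand 13 mm farther back than shut.
Start: joints at [-1.302, 0.217, 1.613, -0, 1.311, -0.112], TCP at [0.232, -0.58, 0.231] pointing down, gripper open.
Joint ranges: [-2.75, 2.75], [-0.78, 2.1], [0.31, 2.55], [-1.13, 4.27], [0.13, 2.63], [-2.58, 2.58]. Speed limits (rad/s): [2.79, 2.79, 3.14, 3.14, 3.14, 3.14].

## Interface

Orientations are given as a rotation vector (axis times angle).
In Python, from workcell import get_obs, grab_frame, finish_job, find_in, regions_of, spot_point gives the robot as it stands.
- The arm moves only by the tool carry_out, never from a script. Its arguments are lists of equal length, an entry for each row: "turn": the turn, a rotation vector about the tool's x, y, z in rad, a list of three; "travel": the shift along the tool's x, y, z in cm, a list of three; "fingers": the opening, from 0 (shut) to 1 (fully open). In form: {"turn": [[ax, ay, az], ...], "travel": [[x, y, z], ...], "fingers": [fingers, ...]}. A call has 1 to 12 rows; each row is the pose to reach, as a shift and turn from the pose commanded when the call began, along the tool's axes at that moment; what a row does not reach only later rows make up. A row lasts 1/8 s, in which the tool goes at most 62.5 mm and 10.7 degrees, less where a joint would pass 70% of its speed; a pose out of reach is approached as far as the arm can. A call with a gripper value outside its range is refused whole. The fingers move at their own pace and stop on an object; "grip_force" is the grip in N (left out, the last holds). Time passes only in rows, so rows that repeat a pose let the fingers close. It gives the time, the measured TCP pose, the force, the opening and the grip force at its end, in the units of the state.
- get_obs(): the state, without advancing time (a new reading comes with each control period).
- grab_frame(name): name is "scene" or "side" or "wrist"; returns a dict with "pixels" (384x512x3 uint8, red, green, blue), "camera_matrix" (3x3 intrinsics, pixels), "extrinsics" (4x4, takes a point from world to camera coordinates); the wrist camera has in their place "tool_from_camera" (4x4, takes a point from camera to tool coordinates, whose origin is the TCP and whose axes are the flange's). Camera axes: x right, y down, z forward; pixel columns grow to the right and rows downward; lengths in m; the calibration is good to about 2 mm. A picture is of the moment at which its call begins: read the wrist's pose just before it. There is no depth.
- finish_job(): hands the job in; it is judged then, once.
Trained networks look in a picture, given as the dict that the camera call returned (one of the last four; its "shot" number tells which), for a name from the list of things; names that differ only in an ending like _2 or _b are one class to them, and where a whole thing is asked for, a point or a joint stands for the part that bears it (a point fixed in the world has none). Each returns a list of dicts, best first, with "p" (0 to 1); they miss things now and then, are a little off and sometimes report something else, mostly with a low value. They report only what shows in the picture. A call takes as long as a camera call.
- find_in(query, picture): "extent" ([left, top, right, bottom] in pixels, round what is visible of it).
- regions_of(query, picture): "mask" (384x512 bool, what is visible of it) and "extent" ([left, top, right, bottom] in pixels, round what is visible of it).
- spot_point(query, picture): "point" ([column, row] in pixels: a listed point, or the origin of a listed thing).
The state is a dict: "t": time; "qpos": joint angles; "dq": joint speeds; "tau": joint torques, N m; "tool_pos": TCP position; "tcp_rot": TCP orientation; "ft_force": force on the tool from outside, world axes, zero at the start; "ft_torque": the same for the moment, N m; "width": finger opening in m; "gripper_force": force on a finger pad.
Only numpy, scipy, OpenCV 4.12 (cv2) and the standard library are available. Lean on these libraries where they do the work, as an engineer would, in place of code of your own. Each camera call takes 0.05 s, during which the arm holds its last target. There are 200 camera calls.

## Task

Sort the three instrument battery packs by the tag on top: put each green-tagged pack in a bay of the sloping charger, contact end downhill, pushed back against the sprung contacts and laid down so that its tongue springs home under the lip at the top of the bay, and lay the red-tagged pack flat, tag up, in the red cradle. The failed red pack must never touch the charger, and leave the beaker, the dropper bottle and the marker as they are.

Things in the scene. Friction and masses are not known exactly. Their poses are not given: they have to be found in the camera images.
- pack_green_a_center (a point): Centre (half-way up) of a battery pack, 104 long x 42 wide x 30 mm high, about 160 g, grey over black, with a GREEN tag on top; lies flat. x points along its length to the tongue end, -x to the end with brass contacts, z out of the top. Grip across the 42 mm width at mid-length.
- pack_green_a: The GREEN-tagged pack; origin at the centre of its underside, same axes. Main body x -52 to +44 mm, full 30 mm high; the tongue is the step at x +44 to +52 mm, 30 mm wide and only 9 mm high, level with the underside.
- pack_green_b_center (a point): Centre (half-way up) of a battery pack, 104 long x 42 wide x 30 mm high, about 160 g, grey over black, with a GREEN tag on top; lies flat. x points along its length to the tongue end, -x to the end with brass contacts, z out of the top. Grip across the 42 mm width at mid-length.
- pack_green_b: The GREEN-tagged pack; origin at the centre of its underside, same axes. Main body x -52 to +44 mm, full 30 mm high; the tongue is the step at x +44 to +52 mm, 30 mm wide and only 9 mm high, level with the underside.
- pack_red_center (a point): Centre (half-way up) of a battery pack, 104 long x 42 wide x 30 mm high, about 160 g, grey over black, with a RED tag on top; lies flat. x points along its length to the tongue end, -x to the end with brass contacts, z out of the top. Grip across the 42 mm width at mid-length.
- pack_red: The RED-tagged pack; origin at the centre of its underside, same axes. Main body x -52 to +44 mm, full 30 mm high; the tongue is the step at x +44 to +52 mm, 30 mm wide and only 9 mm high, level with the underside.
- bay_1_seat (a point): Seat of the charger's left bay (seen from the robot): a pack fully home has its centre here and its axes along these. x runs uphill along the bay (25 deg up, away from the robot), z is square out of the deck. Bay floor 15 mm below the point. Rails 47 mm apart, 9.5 mm high, leave x -26 to +26 mm open for fingers.
- bay_2_seat (a point): Seat of the charger's right bay (seen from the robot): a pack fully home has its centre here and its axes along these. x runs uphill along the bay (25 deg up, away from the robot), z is square out of the deck. Bay floor 15 mm below the point. Rails 47 mm apart, 9.5 mm high, leave x -26 to +26 mm open for fingers.
- contacts_1 (a joint): Travel (m) of the left bay's sprung contact block: 0 free, grows downhill, stop at 0.013. Spring 5.6 N free, 6.8 N with a pack home (0.003), 10.8 N at the stop. Its face, 13 mm high over the floor, is at x = -49 mm of the seat frame when free. A pack flat in the bay must push it in 0.009 to 0.013 for its tongue to clear the lip.
- contacts_2 (a joint): Travel (m) of the right bay's sprung contact block: 0 free, grows downhill, stop at 0.013. Spring 5.6 N free, 6.8 N with a pack home (0.003), 10.8 N at the stop. Its face, 13 mm high over the floor, is at x = -49 mm of the seat frame when free. A pack flat in the bay must push it in 0.009 to 0.013 for its tongue to clear the lip.
- lip_1 (a point): Lower edge of the left bay's retaining lip, half-way up its thickness. The lip sticks out 6 mm downhill from the upper stop (stop face at x = +52 mm of the seat frame, lip edge at +46); underside 11.5 mm, top 16.5 mm over the bay floor, edge rounded. The tongue must end under it.
- lip_2 (a point): Lower edge of the right bay's retaining lip; the same shape as in the left bay.
- charger: Fixed grey wedge-shaped charger, 180 mm wide, two black bays 84 mm apart. Origin on the bench below the point midway between the bays' floors (52 mm up there), x level toward the back. Behind each contact block is a fixed black shroud: face at x = -63 mm of the seat frame, top 15 mm over the floor.
- reject_nest (a point): Where the red pack's centre shall lie in the red plastic cradle (136 x 84 mm, fixed flat on the bench). x along the nest, z up; floor 15 mm below the point, 5 mm over the bench. Nest 115 x 50 mm; end walls 18 mm and corner rails 17 mm high over the bench; open for fingers over the middle 44 mm. Either way round will do.
- beaker_center (a point): Centre of a loose 250 ml glass beaker, 71 mm across, 90 mm high: leave alone.
- dropper_center (a point): Centre of a loose brown dropper bottle, 33 mm across, 102 mm high: leave alone.
- marker_center (a point): Centre of a loose red marker, 132 mm long, lying: leave alone.
- hot_plate: Fixed grey hotplate between the packs and the charger, 156 mm wide, 223 mm deep, 86 mm high; origin on the bench under its middle. Carry packs over it.
- fine_balance: Fixed tall analytical balance (240 mm wide, 358 mm deep, glass case 322 mm high); origin on the bench under its middle, its front toward the robot 179 mm nearer than the origin. Carry packs round in front of it.

How it is judged:
By the outcome, as a careful person would: the job done as asked, in the order asked, and still so for the second after the job is handed in, with the robot touching nothing.
It also fails if it takes over 72 s, if anything falls off the work surface, if the arm or the gripper's body presses on something with over 40 N, if the wrist force passes 120 N, or if a joint passes its speed limit or range.

## Working session

There is one attempt and no reset: what is moved stays moved. The work goes in short steps, Python scripts to look and compute and a tool call to move; the robot and the scene stay as the last step left them, time stands still between calls to the robot, and variables do not carry over. Pictures are saved under pics/ and viewed, at most 10 in all, crops included, and the job is handed in when it is done.

Besides the shell and the picture viewer there is one more tool, called after "Request:" by a JSON object that holds its "op" and its "data". carry_out: Moves the arm, as the interface text tells. Its arguments: {"type":"object","properties":{"turn":{"type":"array","items":{"type":"array","items":{"type":"number"}}},"travel":{"type":"array","items":{"type":"array","items":{"type":"number"}}},"fingers":{"type":"array","items":{"type":"number"}},"grip_force":{"type":"number"}},"required":["turn","travel","fingers"]}

```bash
mkdir -p pics; ls
python3 - <<'E'
from workcell import *
import cv2,numpy as np
o=get_obs();print({k:np.round(v,3).tolist() for k,v in o.items()})
ims=[]
for n in ["scene","side"]:
    f=grab_frame(n); ims.append(f["pixels"])
    print(n,np.round(f["camera_matrix"],1).tolist(),np.round(f["extrinsics"],3).tolist())
    for q in ["pack_green_a_center","pack_red_center","bay_1_seat","lip_1","reject_nest","charger","beaker_center","dropper_center","marker_center","hot_plate","fine_balance"]:
        print(q,[(np.round(d["point"]).tolist(),round(float(d["p"]),2)) for d in spot_point(q,f)[:4]])
im=np.vstack(ims)[:,:,::-1]
cv2.imwrite("pics/a.png",ims[0][:,:,::-1]);cv2.imwrite("pics/b.png",ims[1][:,:,::-1])
E
```

```text
pics
{'t': 0.0, 'qpos': [-1.302, 0.218, 1.615, 0.0, 1.311, -0.112], 'dq': [0.001, 0.001, -0.001, 0.001, 0.0, -0.001], 'tau': [0.001, -39.684, -30.385, -0.0, 0.01, 0.0], 'tool_pos': [0.232, -0.579, 0.23], 'tcp_rot': [-3.082, -0.594, 0.0], 'ft_force': [0.335, 0.25, -0.051], 'ft_torque': [0.018, -0.023, 0.032], 'gripper_force': 0.0, 'width': 0.086}
scene [[457.3, 0.0, 248.2], [0.0, 457.3, 183.9], [0.0, 0.0, 1.0]] [[-0.494, -0.869, -0.007, 0.306], [-0.462, 0.27, -0.845, 0.315], [0.736, -0.414, -0.535, 0.909], [0.0, 0.0, 0.0, 1.0]]
pack_green_a_center [([192.0, 247.0], 0.86), ([231.0, 235.0], 0.73)]
pack_red_center [([230.0, 226.0], 0.93)]
bay_1_seat [([282.0, 160.0], 0.86), ([276.0, 149.0], 0.54)]
lip_1 [([277.0, 149.0], 0.66), ([297.0, 144.0], 0.66)]
reject_nest []
charger [([293.0, 172.0], 0.71)]
beaker_center [([128.0, 223.0], 0.92)]
dropper_center [([162.0, 217.0], 0.93)]
marker_center [([229.0, 269.0], 0.83), ([193.0, 249.0], 0.23)]
hot_plate [([285.0, 162.0], 0.43), ([193.0, 249.0], 0.32)]
fine_balance []
side [[435.4, 0.0, 242.3], [0.0, 435.4, 192.7], [0.0, 0.0, 1.0]] [[1.0, 0.006, -0.004, -0.562], [0.001, -0.616, -0.787, 0.086], [-0.007, 0.787, -0.616, 1.137], [0.0, 0.0, 0.0, 1.0]]
pack_green_a_center [([212.0, 170.0], 0.63)]
pack_red_center [([213.0, 190.0], 0.72)]
bay_1_seat [([277.0, 249.0], 0.97)]
lip_1 [([297.0, 236.0], 0.85), ([298.0, 270.0], 0.77)]
reject_nest [([189.0, 304.0], 0.7), ([212.0, 147.0], 0.41)]
charger [([277.0, 281.0], 0.68)]
beaker_center [([255.0, 141.0], 0.65)]
dropper_center [([246.0, 148.0], 0.49)]
marker_center [([171.0, 177.0], 0.44)]
hot_plate [([188.0, 306.0], 0.2)]
fine_balance [([215.0, 168.0], 0.64)]
```

View pics/a.png

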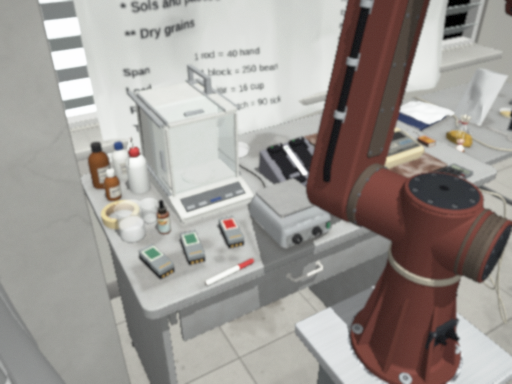

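View pics/b.png

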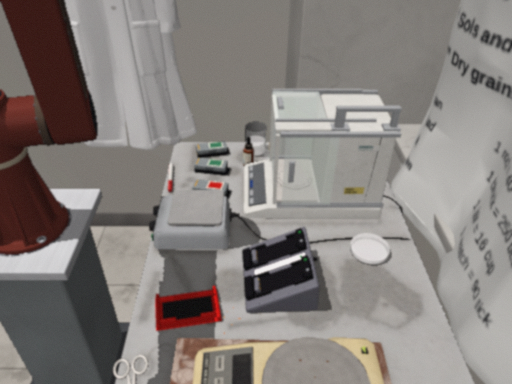

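The scene picture shows the green packs at about (155,260) and (192,247), and the red one at (231,233). The side picture shows the charger at (280,270) and the red cradle at (189,308). Now I'll work out rough world positions.

```bash
cat > h.py <<'E'
from workcell import *
import cv2,numpy as np
from scipy.spatial.transform import Rotation as R
np.set_printoptions(precision=4,suppress=True)
def cam(name):
    o=get_obs(); f=grab_frame(name)
    if name=="wrist":
        T=np.eye(4);T[:3,:3]=R.from_rotvec(o["tcp_rot"]).as_matrix();T[:3,3]=o["tool_pos"]
        f["X"]=T@f["tool_from_camera"]
    else: f["X"]=np.linalg.inv(f["extrinsics"])
    f["K"]=f["camera_matrix"] if "camera_matrix" in f else None
    return f
def ray(f,p):
    d=f["X"][:3,:3]@np.linalg.solve(f["K"],[p[0],p[1],1.]);return f["X"][:3,3],d
def onz(f,p,z):
    c,d=ray(f,p);return c+d*(z-c[2])/d[2]
def proj(f,P):
    X=np.linalg.inv(f["X"]);q=X[:3,:3]@np.asarray(P)+X[:3,3];q=f["K"]@q;return q[:2]/q[2]
def two(f,p,g,q):
    A=[];b=[]
    for c,d in (ray(f,p),ray(g,q)):
        d=d/np.linalg.norm(d);M=np.eye(3)-np.outer(d,d);A.append(M);b.append(M@c)
    return np.linalg.lstsq(np.vstack(A),np.hstack(b),rcond=None)[0]
E
python3 - <<'E'
from h import *
s=cam("scene");g=cam("side")
for n,p in dict(ga=(192,247),gb=(155,260),red=(230,233),).items(): print(n,onz(s,p,.02))
for q in ["pack_green_a","pack_red"]:
  for f in (s,g):
    for d in regions_of(q,f)[:3]:
      m=d["mask"].astype(np.uint8);r=cv2.minAreaRect(cv2.findNonZero(m))
      v,u=np.nonzero(m);c=(u.mean(),v.mean())
      w=np.array([onz(f,(a,b),.02)[:2] for a,b in zip(u,v)]);e=np.linalg.eigh(np.cov(w.T))
      print(q,d["p"],np.round(c),onz(f,c,.018),"axis deg",np.degrees(np.arctan2(*e[1][::-1,1])),np.sqrt(e[0]))
for d in spot_point("bay_1_seat",g)+spot_point("lip_1",g):print("g",d["point"],d["p"])
print("cradle",onz(g,(189,304),.02),"seats",onz(g,(277,249),.067),"lips",onz(g,(297,236),.09),onz(g,(298,270),.09), "ch",onz(g,(277,281),0))
print("tri seat1",two(s,(282,160),g,(277,249)))
for q in ["dropper_center","marker_center","beaker_center"]:
  d=find_in(q,s)[:1];print(q,d, [onz(s,((e["extent"][0]+e["extent"][2])/2,e["extent"][3]-3),0) for e in d])
w=cam("wrist");print(w["K"],w["tool_from_camera"])
cv2.imwrite("pics/w.png",w["pixels"][:,:,::-1])
for q in ["bay_1_seat","lip_1","reject_nest"]:
  for d in spot_point(q,w):print(q,d["point"],d["p"])
E
```

```text
ga [0.4566 0.2521 0.02  ]
gb [0.4571 0.3477 0.02  ]
red [0.4583 0.1452 0.02  ]
pack_green_a 0.86 [192. 247.] [0.4599 0.2506 0.018 ] axis deg 166.31782418467768 [0.0138 0.0359]
pack_green_a 0.61 [156. 261.] [0.4542 0.3453 0.018 ] axis deg -173.9805105321051 [0.0153 0.0348]
pack_green_a 0.92 [212. 149.] [0.4613 0.3446 0.018 ] axis deg -169.00612715224952 [0.0216 0.0272]
pack_green_a 0.81 [211. 166.] [0.4653 0.2482 0.018 ] axis deg 157.1269754876305 [0.0214 0.0305]
pack_red 0.6 [231. 231.] [0.4676 0.1375 0.018 ] axis deg 165.77479069046834 [0.0144 0.0372]
pack_red 0.71 [211. 186.] [0.4723 0.1484 0.018 ] axis deg 159.8861407783841 [0.0141 0.0332]
g [276.5, 248.0] 0.98
g [297.9, 269.7] 0.65
g [295.5, 239.9] 0.57
g [278.3, 275.7] 0.27
cradle [ 0.4515 -0.2641  0.02  ] seats [ 0.6404 -0.1492  0.067 ] lips [ 0.6851 -0.1312  0.09  ] [ 0.6778 -0.2318  0.09  ] ch [ 0.6415 -0.1842 -0.    ]
tri seat1 [ 0.6444 -0.1384  0.0607]
dropper_center [{'extent': [157.1, 198.3, 172.6, 231.4], 'p': 0.68}] [array([0.5862, 0.2759, 0.    ])]
marker_center [{'extent': [205.1, 257.7, 251.4, 285.6], 'p': 0.86}] [array([0.3212, 0.2224, 0.    ])]
beaker_center [{'extent': [111.3, 200.1, 143.9, 244.9], 'p': 0.69}] [array([0.5812, 0.3795, 0.    ])]
[[319.5541   0.     250.6561]
 [  0.     319.5541 191.5585]
 [  0.       0.       1.    ]] [[-0.0006 -0.9519 -0.3063  0.0784]
 [ 1.     -0.0004 -0.0008  0.    ]
 [ 0.0007 -0.3063  0.9519 -0.142 ]
 [ 0.      0.      0.      1.    ]]
```

View pics/w.png

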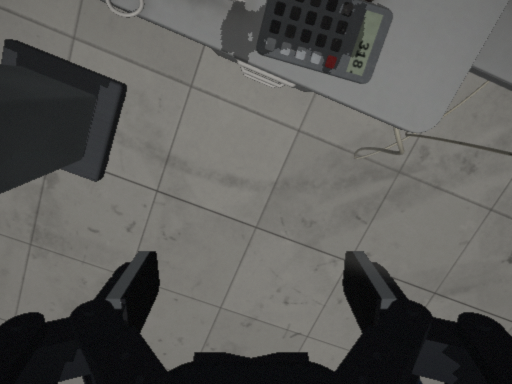

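The wrist view shows only floor and the calculator by the bench edge, with the fingers at the bottom. I'll move over the charger and cradle, which are on the way, and look from there.

Request:
{"op": "carry_out", "data": {"turn": [[0, 0, 0.38], [0, 0, 0.38], [0, 0, 0.38], [0, 0, 0.38], [0, 0, 0.38], [0, 0, 0.38], [0, 0, 0.38], [0, 0, 0.38], [0, 0, 0.38], [0, 0, 0.38], [0, 0, 0.38]], "travel": [[41, -24.6, -12], [41, -24.6, -12], [41, -24.6, -12], [41, -24.6, -12], [41, -24.6, -12], [41, -24.6, -12], [41, -24.6, -12], [41, -24.6, -12], [41, -24.6, -12], [41, -24.6, -12], [41, -24.6, -12]], "fingers": [1, 1, 1, 1, 1, 1, 1, 1, 1, 1, 1]}}

```text
t: 3.32
tool_pos: [0.5206, -0.2004, 0.3506]
tcp_rot: [-3.141, 0.001, 0.002]
ft_force: [0.1, -0.1, -0.2]
width: 0.0852
gripper_force: 0.0
```

Run:
```python
from h import *
o=get_obs();print(o["t"],o["tool_pos"],o["tcp_rot"])
w=cam("wrist")
cv2.imwrite("pics/w2.png",w["pixels"][:,:,::-1]);np.savez("w2.npz",X=w["X"],K=w["K"])
for q,z in [("bay_1_seat",.0657),("lip_1",.0852),("reject_nest",.02),("charger",0)]:
  for d in spot_point(q,w)[:4]:print(q,d["point"],round(d["p"],2),onz(w,d["point"],z))
for q in ["charger","reject_nest"]:
  for d in regions_of(q,w)[:2]:
    r=cv2.minAreaRect(cv2.findNonZero(d["mask"].astype(np.uint8)));print(q,d["p"],r,[onz(w,p,.018)[:2] for p in cv2.boxPoints(r)])
g=cam("side");s=cam("scene")
print("balance",onz(s,(178,217),0),onz(s,(252,197),0),onz(g,(245,215),0))
print("hot",onz(s,(335,220),.05),onz(s,(252,205),.08),onz(g,(170,190),.086),onz(g,(228,190),.086),onz(g,(158,246),0),onz(g,(228,246),0))
```

```text
3.325 [ 0.5206 -0.2004  0.3506] [-3.1413  0.0015  0.0021]
bay_1_seat [200.5, 57.2] 0.98 [ 0.6357 -0.1383  0.0657]
lip_1 [194.1, 17.1] 0.86 [ 0.6763 -0.136   0.0852]
lip_1 [266.7, 10.5] 0.68 [ 0.6828 -0.2185  0.0852]
lip_1 [202.3, 57.2] 0.21 [ 0.634  -0.1433  0.0852]
charger [239.2, 57.3] 0.59 [ 0.6411 -0.1839  0.    ]
charger 0.66 ((231.0, 58.0), (116.0, 154.0), 90.0) [array([ 0.7091, -0.074 ]), array([ 0.7087, -0.2753]), array([ 0.5607, -0.2832]), array([ 0.561, -0.06 ])]
charger 0.46 ((207.0, 95.0), (10.0, 24.0), 90.0) [array([ 0.5969, -0.1214]), array([ 0.5968, -0.1554]), array([ 0.5832, -0.1549]), array([ 0.5832, -0.1207])]
reject_nest 0.77 ((290.7454528808594, 186.1217041015625), (84.23396301269531, 56.400123596191406), 80.83765411376953) [array([ 0.5125, -0.2083]), array([ 0.5259, -0.2909]), array([ 0.3919, -0.3202]), array([ 0.3761, -0.2307])]
balance [0.6164 0.2257 0.    ] [ 0.5988 -0.0013  0.    ] [0.5686 0.0435 0.    ]
hot [ 0.3365 -0.0948  0.05  ] [0.4641 0.0764 0.08  ] [0.3766 0.0416 0.086 ] [0.5251 0.0418 0.086 ] [ 0.3536 -0.0736  0.    ] [ 0.5267 -0.0732  0.    ]
```

View pics/w2.png

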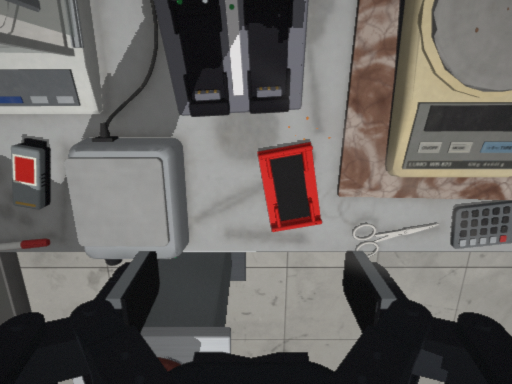

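The wrist view is clear. The charger's contacts are at about (207,95) and (269,92). The cradle's centre is at about (291,186), turned some 10°. The red pack is at the left (30,173), with its tongue end away from the robot. Next is one closer look at the charger.

Request:
{"op": "carry_out", "data": {"turn": [[0, 0, 0], [0, 0, 0], [0, 0, 0]], "travel": [[8, -1.5, 11], [8, -1.5, 11], [8, -1.5, 11]], "fingers": [1, 1, 1]}}

```text
t: 4.15
tool_pos: [0.6, -0.1827, 0.2355]
tcp_rot: [-3.138, -0.003, 0.014]
ft_force: [-0.1, -0.9, -1.1]
width: 0.0855
gripper_force: 0.0
```

Run:
```python
from h import *
a=np.load("w2.npz");f=dict(X=a["X"],K=a["K"])
print("cradle corners",[onz(f,p,.018)[:2] for p in [(259,151),(311,143),(321,222),(271,231)]])
o=get_obs();print(o["t"],o["tool_pos"],o["tcp_rot"],o["dq"].__abs__().max() if hasattr(o["dq"],"max") else "")
w=cam("wrist");np.savez("w3.npz",X=w["X"],K=w["K"])
cv2.imwrite("pics/w3.png",cv2.resize(w["pixels"][:,:,::-1],(800,600),interpolation=cv2.INTER_CUBIC))
for q,z in [("bay_1_seat",.0656),("lip_1",.0852),("charger",0)]:
  for d in spot_point(q,w)[:3]:print(q,d["point"],round(d["p"],2),onz(w,d["point"],z))
```

```text
cradle corners [array([ 0.5096, -0.2125]), array([ 0.5215, -0.2898]), array([ 0.394 , -0.3131]), array([ 0.3783, -0.2329])]
4.15 [ 0.6    -0.1827  0.2355] [-3.1376 -0.0034  0.014 ] 0.09465757059926497
bay_1_seat [253.2, 117.6] 0.5 [ 0.6506 -0.1842  0.0656]
lip_1 [294.7, 81.2] 0.85 [ 0.6832 -0.2198  0.0852]
lip_1 [196.2, 86.7] 0.6 [ 0.6786 -0.1345  0.0852]
charger [250.1, 119.6] 0.58 [ 0.6422 -0.1808  0.    ]
```

View pics/w3.png

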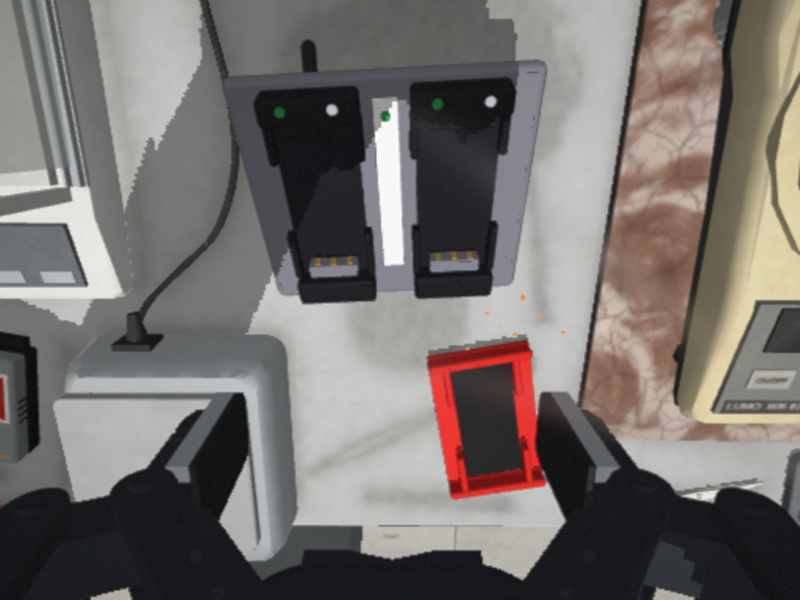

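The close-up shows the left and right contacts at (335,268) and (455,262), and LED pairs on the lips centred at (305,111) and (464,103), in 800-px scale. The charger is turned a few degrees.

Run:
```python
from h import *
a=np.load("w3.npz");f=dict(X=a["X"],K=a["K"]);k=512/800
pts=lambda z,l:[onz(f,np.array(p)*k,z) for p in l]
def rep(n,z,l):
    A,B=pts(z,l);d=A-B;print(n,A,B,"sep",np.linalg.norm(d),"yaw",np.degrees(np.arctan2(-d[0],d[1])),"mid",(A+B)/2)
rep("contacts",.043,[(335,258),(454.5,252.5)])
rep("contacts bot",.043,[(335,268),(454.5,262.5)])
rep("blk low edge",.043,[(335,278),(454.5,272)])
for z in (.085,.09,.095): rep("led",z,[(305.5,111),(464,103)])
a,b=pts(.085,[(306,100)])[0],pts(.043,[(335,268)])[0]; print("L bay dir",np.degrees(np.arctan2(*(a-b)[1::-1])))
a,b=pts(.085,[(463,95)])[0],pts(.043,[(454.5,262.5)])[0]; print("R bay dir",np.degrees(np.arctan2(*(a-b)[1::-1])))
# predicted model
for yaw in np.radians([0,3]):
  for O in [np.array([.642,-.183])]:
    for name,px in [("contact face top",(-49,-2)),("contact face bot",(-49,-15)),("shroud face top",(-63,0)),("lip edge top",(46,1.5)),("stop top",(52,1.5))]:
      c,s=np.cos(np.radians(25)),np.sin(np.radians(25))
      r=[]
      for y in (.042,-.042):
        dx=-.015*s+(px[0]*c-px[1]*s)/1000; z=.0656+(px[0]*s+px[1]*c)/1000
        P=[O[0]+dx*np.cos(yaw)-y*np.sin(yaw),O[1]+dx*np.sin(yaw)+y*np.cos(yaw),z]
        r.append(np.round(proj(f,P)/k))
      print(np.degrees(yaw),name,r)
```

```text
contacts [ 0.5986 -0.1429  0.043 ] [ 0.6027 -0.2246  0.043 ] sep 0.08186161841937623 yaw 2.849317446211838 mid [ 0.6006 -0.1837  0.043 ]
contacts bot [ 0.5915 -0.1426  0.043 ] [ 0.5956 -0.2249  0.043 ] sep 0.08239538308710322 yaw 2.8725881291330007 mid [ 0.5936 -0.1838  0.043 ]
blk low edge [ 0.5843 -0.1424  0.043 ] [ 0.5889 -0.2252  0.043 ] sep 0.08294031228485313 yaw 3.143549603782166 mid [ 0.5866 -0.1838  0.043 ]
led [ 0.6913 -0.1346  0.085 ] [ 0.6955 -0.2211  0.085 ] sep 0.08665718246186983 yaw 2.7730449151874144 mid [ 0.6934 -0.1779  0.085 ]
led [ 0.6911 -0.1354  0.09  ] [ 0.6952 -0.2205  0.09  ] sep 0.08517222238566612 yaw 2.7730449151874828 mid [ 0.6932 -0.178   0.09  ]
led [ 0.6909 -0.1363  0.095 ] [ 0.695  -0.2198  0.095 ] sep 0.08368726230946237 yaw 2.773044915187479 mid [ 0.6929 -0.178   0.095 ]
L bay dir 4.0437782546918
R bay dir 2.4735521701584897
0.0 contact face top [array([333., 267.]), array([454., 268.])]
0.0 contact face bot [array([334., 255.]), array([453., 256.])]
0.0 shroud face top [array([334., 284.]), array([453., 285.])]
0.0 lip edge top [array([318., 139.]), array([470., 139.])]
0.0 stop top [array([317., 129.]), array([471., 129.])]
3.0000000000000004 contact face top [array([337., 270.]), array([458., 264.])]
3.0000000000000004 contact face bot [array([338., 258.]), array([456., 253.])]
3.0000000000000004 shroud face top [array([339., 287.]), array([458., 282.])]
3.0000000000000004 lip edge top [array([315., 143.]), array([467., 135.])]
3.0000000000000004 stop top [array([313., 133.]), array([467., 125.])]
```

The charger is at about (0.643,-0.180) with a yaw of 3°. The cradle is at (0.451,-0.262) with a yaw of about 9.6°. Now I'll move to the packs, going round in front of the balance.

Request:
{"op": "carry_out", "data": {"turn": [[0, 0, 0], [0, 0, 0], [0, 0, 0], [0, 0, 0], [0, 0, 0], [0, 0, 0], [0, 0, 0], [0, 0, 0], [0, 0, 0], [0, 0, 0], [0, 0, 0], [0, 0, 0]], "travel": [[-6, 0, 0], [-12, 0, 0], [-18, -3, 0], [-18, -9, 0], [-18, -15, 0], [-18, -21, 0], [-18, -27, 0], [-18, -33, 0], [-18, -39, 0], [-18, -44, 0], [-18, -44, 0], [-18, -44, 0]], "fingers": [1, 1, 1, 1, 1, 1, 1, 1, 1, 1, 1, 1]}}

```text
t: 5.85
tool_pos: [0.4218, 0.255, 0.2434]
tcp_rot: [-3.141, -0.001, -0.005]
ft_force: [-0.6, 0.1, -1.0]
width: 0.0854
gripper_force: 0.0
```

Run:
```python
from h import *
o=get_obs();print(o["t"],o["tool_pos"],o["tcp_rot"],o["qpos"])
w=cam("wrist");np.savez("w4.npz",X=w["X"],K=w["K"])
cv2.imwrite("pics/w4.png",cv2.resize(w["pixels"][:,:,::-1],(800,600),interpolation=cv2.INTER_CUBIC))
for q in ["pack_green_a_center","pack_red_center"]:
  for d in spot_point(q,w)[:3]:print(q,d["point"],round(d["p"],2),onz(w,d["point"],.015))
for q in ["pack_green_a","pack_red"]:
  for d in regions_of(q,w)[:3]:
    r=cv2.minAreaRect(cv2.findNonZero(d["mask"].astype(np.uint8)));print(q,round(d["p"],2),r,[onz(w,p,.03)[:2] for p in cv2.boxPoints(r)])
```

```text
5.85 [0.4218 0.255  0.2434] [-3.141  -0.0013 -0.0054] [ 0.4017 -0.0826  1.9073 -0.0008  1.3136  1.9719]
pack_green_a_center [254.7, 118.7] 0.78 [0.4685 0.2508 0.015 ]
pack_green_a_center [166.7, 122.1] 0.39 [0.4647 0.351  0.015 ]
pack_red_center [355.8, 115.3] 0.77 [0.4723 0.1364 0.015 ]
pack_green_a 0.88 ((168.45228576660156, 122.44606018066406), (96.81673431396484, 42.64316940307617), 75.0685806274414) [array([0.5084, 0.3767]), array([0.5192, 0.3325]), array([0.4197, 0.3112]), array([0.4068, 0.3591])]
pack_green_a 0.67 ((254.3681182861328, 118.26478576660156), (39.20785140991211, 95.83438110351562), 10.954063415527344) [array([0.4222, 0.2833]), array([0.5219, 0.262 ]), array([0.5146, 0.2218]), array([0.4135, 0.2395])]
pack_red 0.88 ((353.3919982910156, 113.58480072021484), (45.42505645751953, 99.27503204345703), 17.1759033203125) [array([0.4306, 0.1806]), array([0.5296, 0.1566]), array([0.5166, 0.1101]), array([0.4151, 0.1301])]
```

View pics/w4.png

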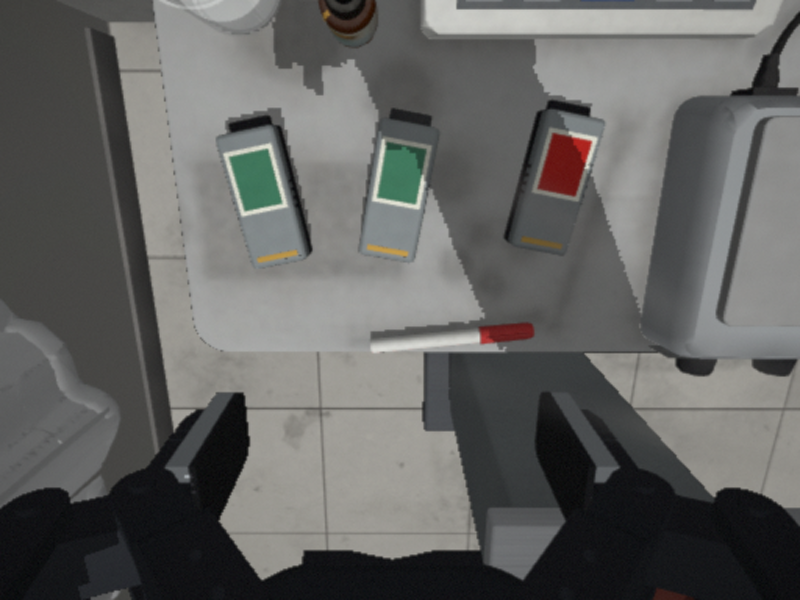

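The view shows the two green packs at (265,195) and (400,185), and the red one at (557,178) in 800-px scale. All have their tongues away from the robot. The marker is in front at (450,337) and the dropper bottle behind at (350,15).

Run:
```python
from h import *
a=np.load("w4.npz");f=dict(X=a["X"],K=a["K"]);k=512/800
W=lambda p:onz(f,np.array(p)*k,.03)[:2]
for n,tag,gold,end,net in [("ga",[(381,139),(428,143),(419,207),(374,203)],[(366,249),(408,255)],(386,259),(.4685,.2508)),
 ("gb",[(224,152),(270,145),(287,205),(241,216)],[(257,262),(298,254)],(279,264.5),(.4647,.351)),
 ("red",[(552,129),(594,137),(577,200),(534,193)],[(522,240),(561,246)],(537,250),(.4723,.1364))]:
    t=np.mean([W(p) for p in tag],0);g=np.mean([W(p) for p in gold],0);e=W(end);d=t-g
    y=np.arctan2(d[1],d[0]);T=[W(p) for p in tag]
    ys=[np.degrees(np.arctan2(*(T[a]-T[b])[::-1])) for a,b in ((0,3),(1,2))];gg=W(gold[0])-W(gold[1])
    u=np.array([np.cos(y),np.sin(y)])
    c=t+u*(np.dot(e-t,u)+.052)
    print(n,"yaw",np.degrees(y),ys,"gold",np.degrees(np.arctan2(-gg[0],gg[1])),"ctr",c,"tag at x",np.dot(t-c,u),"net",net)
print("marker",onz(f,np.array((371,347))*k,.012),onz(f,np.array((534,328))*k,.012),"dropper",onz(f,np.array((350,35))*k,0))
```

```text
ga yaw -9.677262461106046 [np.float64(-6.907395352178837), np.float64(-7.1280403430230574)] gold -8.255775541804413 ctr [0.4686 0.2508] tag at x 0.00932314090829455 net (0.4685, 0.2508)
gb yaw 11.594833505068074 [np.float64(9.943392000747547), np.float64(12.566731507268374)] gold 11.158094640878428 ctr [0.4642 0.348 ] tag at x 0.009440722783636309 net (0.4647, 0.351)
red yaw -11.082686914089138 [np.float64(-11.276332035461461), np.float64(-9.118775617087453)] gold -8.713932321653983 ctr [0.4748 0.1383] tag at x 0.008771702136283631 net (0.4723, 0.1364)
marker [0.3402 0.2721 0.012 ] [0.3568 0.1415 0.012 ] dropper [0.5694 0.2843 0.    ]
```

Request:
{"op": "carry_out", "data": {"turn": [[0, 0, 0.15], [0, 0, 0.15], [0, 0, 0.15], [0, 0, 0.15], [0, 0, 0.15], [0, 0, 0.15], [0, 0, 0.15], [0, 0, 0.15], [0, 0, 0.15], [0, 0, 0.15]], "travel": [[4.8, 0.4, 6], [4.8, 0.4, 12], [4.8, 0.4, 17], [4.8, 0.4, 19], [4.8, 0.4, 21], [4.8, 0.4, 22.5], [4.8, 0.4, 23.4], [4.8, 0.4, 23.7], [4.8, 0.4, 23.7], [4.8, 0.4, 23.7]], "fingers": [1, 1, 1, 1, 1, 1, 1, 1, 1, 1]}}

```text
t: 7.35
tool_pos: [0.4698, 0.2518, 0.0051]
tcp_rot: [-3.132, 0.234, -0.002]
ft_force: [0.2, -0.1, 0.0]
width: 0.0855
gripper_force: 0.0
```

Request:
{"op": "carry_out", "data": {"turn": [[0, 0, 0], [0, 0, 0], [0, 0, 0], [0, 0, 0], [0, 0, 0], [0, 0, 0]], "travel": [[0, 0, 0], [0, 0, 0], [0, 0, 0], [0, 0, 0], [0, 0, 0], [0, 0, 0]], "fingers": [0.4, 0.2, 0.2, 0.2, 0.2, 0.2], "grip_force": 70}}

```text
t: 8.1
tool_pos: [0.47, 0.2518, 0.005]
tcp_rot: [-3.132, 0.234, -0.002]
ft_force: [1.0, -0.1, 5.5]
width: 0.0404
gripper_force: 73.0
```

```bash
cat >> h.py <<'E'
O=np.array([.643,-.180]);YAW=np.radians(3)
def bay(n):
    B=R.from_euler("zy",[YAW,-np.radians(25)]).as_matrix()
    c=R.from_euler("z",YAW).as_matrix()@[-.015*np.sin(np.radians(25)),.042 if n==1 else -.042,0]
    return B,np.array([O[0]+c[0],O[1]+c[1],.0656])
FLIP=np.diag([1,-1,-1.])
def inbay(n,cx,h,th,gx=1.4,gz=-10,off=0):
    """pose of TCP: contact-end lower corner at cx, height h over floor (mm), tilt th deg; off lateral mm (left +)"""
    B,s=bay(n);t=R.from_euler("y",-th,degrees=True).as_matrix()
    p=np.array([cx,off,h-15.])+t@np.array([52+gx,0,15.+gz])
    return s+B@p/1000,B@t@FLIP
def flat(x,y,z,yawdeg): return np.array([x,y,z]),R.from_euler("z",yawdeg,degrees=True).as_matrix()@FLIP
def rel(cur,*tg):
    p0,R0=cur
    for p,Rt in tg:
        print("turn",np.round(R.from_matrix(R0.T@Rt).as_rotvec(),3).tolist(),"travel cm",np.round(R0.T@(p-p0)*100,2).tolist()," world",np.round(p,4))
def now():
    o=get_obs();return np.array(o["tool_pos"]),R.from_rotvec(o["tcp_rot"]).as_matrix()
E
python3 - <<'E'
from h import *
c=now()
rel(c,flat(.47,.25,.10,-8.5),flat(.43,.22,.2,-4),flat(.43,0,.2,3),flat(.46,-.2,.2,3),inbay(2,-45,70,12),inbay(2,-45,2,12))
E
```

```text
turn [-0.001, -0.001, -0.001] travel cm [0.04, 0.17, -9.5]  world [0.47 0.25 0.1 ]
turn [-0.001, -0.001, -0.079] travel cm [-3.45, 3.72, -19.51]  world [0.43 0.22 0.2 ]
turn [-0.001, -0.001, -0.202] travel cm [-0.18, 25.48, -19.52]  world [0.43 0.   0.2 ]
turn [-0.001, -0.001, -0.202] travel cm [5.76, 44.81, -19.53]  world [ 0.46 -0.2   0.2 ]
turn [0.042, 0.644, -0.197] travel cm [21.35, 44.69, -12.77]  world [ 0.6145 -0.222   0.1326]
turn [0.042, 0.644, -0.197] travel cm [24.19, 44.27, -6.6]  world [ 0.6432 -0.222   0.0709]
```

Request:
{"op": "carry_out", "data": {"turn": [[0, 0, 0], [0, 0, 0], [0, 0, 0], [0, 0, -0.05], [0, 0, -0.1], [0, 0, -0.2], [0, 0, -0.2], [0, 0, -0.2], [0, 0, -0.2], [0, 0.1, -0.2], [0, 0.1, -0.2], [0, 0.1, -0.2]], "travel": [[0, 0, -4], [0, 0, -10], [-1, 1, -15.5], [-3.5, 4, -19], [-3, 10, -19.5], [-2, 16, -19.5], [-1, 22, -19.5], [0, 28, -19.5], [2, 33.5, -19.5], [4, 39, -19.5], [5.8, 44.3, -19.5], [5.8, 44.3, -19.5]], "fingers": [0.2, 0.2, 0.2, 0.2, 0.2, 0.2, 0.2, 0.2, 0.2, 0.2, 0.2, 0.2]}}

```text
t: 9.6
tool_pos: [0.4599, -0.1983, 0.1982]
tcp_rot: [3.13, 0.071, 0.153]
ft_force: [0.3, 0.7, -1.7]
width: 0.0409
gripper_force: 72.4
```

Run:
```python
from h import *
o=get_obs();print(o["t"],o["tool_pos"],o["tcp_rot"],o["width"],o["ft_force"])
w=cam("wrist");np.savez("w5.npz",X=w["X"],K=w["K"]);cv2.imwrite("pics/w5.png",w["pixels"][:,:,::-1])
for q in ["pack_green_a_center","pack_green_a"]:
  for d in spot_point(q,w)[:2]:print(q,d["point"],d["p"])
rel(now(),inbay(2,-45,70,12),inbay(2,-45,2,12))
```

```text
9.6 [ 0.4599 -0.1983  0.1982] [3.1295 0.0714 0.1532] 0.040912919341787236 [ 0.3211  0.7054 -1.6607]
pack_green_a_center [251.6, 264.7] 0.9
pack_green_a [250.6, 253.8] 0.97
turn [-0.015, 0.549, -0.003] travel cm [14.63, 3.52, 8.0]  world [ 0.6145 -0.222   0.1326]
turn [-0.015, 0.549, -0.003] travel cm [16.89, 3.62, 14.41]  world [ 0.6432 -0.222   0.0709]
```

View pics/w5.png

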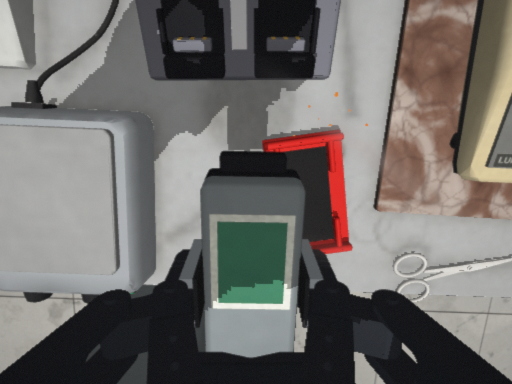

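The pack hangs straight in the fingers: tag centre at (251,262), upper face's tongue edge near row 178, tongue tip near row 151. I'll check the grasp offset from these.

Run:
```python
from h import *
w=cam("wrist");f=dict(X=w["tool_from_camera"],K=w["K"])
for n,P in [("top edge",(42.6,0,-25)),("tongue top tip",(50.6,0,-4)),("tongue tip bot",(50.6,0,5)),("tag",(7.9,0,-25)),("tag near",(22.5,0,-25)),("centre",(-1.4,0,-10)),("underside",(-1.4,0,5))]:
    print(n,proj(f,np.array(P)/1000))
g=w["pixels"].astype(int)[:,235:270].mean(1);print([(i,g[i].astype(int).tolist()) for i in range(146,186,2)])
```

```text
top edge [250.6656 186.7485]
tongue top tip [250.6845 155.2523]
tongue tip bot [250.6963 151.4083]
tag [250.7246 266.4896]
tag near [250.701  234.5472]
centre [250.753  266.9941]
underside [250.7648 251.5048]
[(146, [99, 91, 89]), (148, [101, 94, 92]), (150, [140, 130, 128]), (152, [28, 26, 27]), (154, [17, 17, 19]), (156, [20, 19, 22]), (158, [21, 21, 23]), (160, [21, 21, 23]), (162, [21, 21, 23]), (164, [20, 21, 23]), (166, [20, 20, 23]), (168, [20, 20, 23]), (170, [21, 20, 23]), (172, [16, 16, 18]), (174, [15, 15, 17]), (176, [35, 36, 38]), (178, [67, 70, 71]), (180, [68, 72, 73]), (182, [70, 74, 75]), (184, [76, 80, 81])]
```

Request:
{"op": "carry_out", "data": {"turn": [[0, 0.15, 0], [0, 0.3, 0], [0, 0.45, 0], [-0.01, 0.55, 0], [-0.01, 0.55, 0], [-0.01, 0.55, 0], [-0.01, 0.55, 0]], "travel": [[4, 1, 0], [8, 2, 1], [11, 3, 3], [14.6, 3.5, 8], [14.6, 3.5, 8], [14.6, 3.5, 8], [14.6, 3.5, 8]], "fingers": [0.2, 0.2, 0.2, 0.2, 0.2, 0.2, 0.2]}}

```text
t: 10.68
tool_pos: [0.6171, -0.2235, 0.1385]
tcp_rot: [2.968, 0.083, 1.007]
ft_force: [-0.3, -0.4, -0.1]
width: 0.0406
gripper_force: 72.4
```

Run:
```python
from h import *
o=get_obs();print(o["t"],o["tool_pos"],o["tcp_rot"],o["width"],o["ft_force"])
w=cam("wrist");cv2.imwrite("pics/w6.png",cv2.resize(w["pixels"][:,:,::-1],(800,600),interpolation=cv2.INTER_CUBIC));np.savez("w6.npz",X=w["X"],K=w["K"])
rel(now(),inbay(2,-45,70,12),inbay(2,-45,20,12),inbay(2,-45,2,12))
```

```text
10.675 [ 0.6171 -0.2235  0.1385] [2.9677 0.0827 1.0075] 0.040550055119227414 [-0.2802 -0.3609 -0.1106]
turn [0.001, -0.009, 0.001] travel cm [-0.58, -0.21, 0.33]  world [ 0.6145 -0.222   0.1326]
turn [0.001, -0.009, 0.001] travel cm [-1.66, -0.22, 5.21]  world [ 0.6356 -0.222   0.0872]
turn [0.001, -0.009, 0.001] travel cm [-2.05, -0.22, 6.97]  world [ 0.6432 -0.222   0.0709]
```

View pics/w6.png

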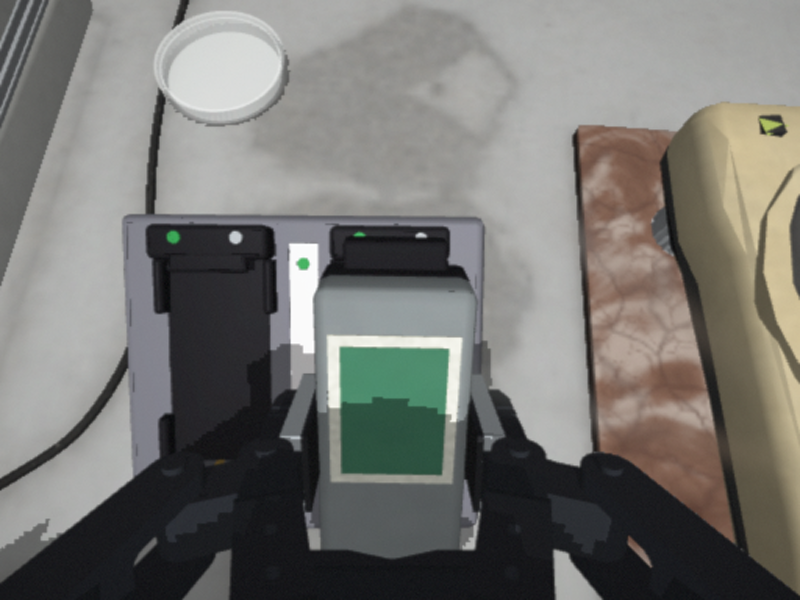

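The tongue in hand is centred at column 396, and the right bay's LEDs are centred at column 390, row 237. I'll check the sideways alignment against the model.

Run:
```python
from h import *
a=np.load("w6.npz");f=dict(X=a["X"],K=a["K"])
for n in (1,2):
  B,s=bay(n)
  for x in (46,58,62): print(n,x,proj(f,s+B@np.array([x,0,1.5])/1000)*1.5625)
p,Rt=np.linalg.inv(f["X"])[:3,3],0
```

```text
1 46 [203.3791 274.7949]
1 58 [202.4459 248.3379]
1 62 [202.1327 239.4607]
2 46 [387.6126 275.4884]
2 58 [387.59   249.2563]
2 62 [387.5825 240.455 ]
```

Request:
{"op": "carry_out", "data": {"turn": [[0, 0, 0], [0, 0, 0], [0, 0, 0]], "travel": [[-0.6, 0, 2], [-0.6, 0, 2], [-0.6, 0, 2]], "fingers": [0.2, 0.2, 0.2]}}

```text
t: 11.1
tool_pos: [0.6233, -0.2235, 0.1169]
tcp_rot: [2.971, 0.08, 1.004]
ft_force: [1.0, -0.2, -1.9]
width: 0.0409
gripper_force: 72.4
```

Run:
```python
from h import *
rel(now(),inbay(2,-45,20,12),inbay(2,-45,2,12),inbay(2,-52,2,12))
```

```text
turn [-0.001, -0.006, -0.001] travel cm [-0.82, -0.16, 3.1]  world [ 0.6356 -0.222   0.0872]
turn [-0.001, -0.006, -0.001] travel cm [-1.2, -0.16, 4.86]  world [ 0.6432 -0.222   0.0709]
turn [-0.001, -0.006, -0.001] travel cm [-1.89, -0.16, 4.71]  world [ 0.6369 -0.2223  0.068 ]
```

Request:
{"op": "carry_out", "data": {"turn": [[0, 0, 0], [0, 0, 0], [0, 0, 0], [0, 0, 0], [0, 0, 0], [0, 0, 0], [0, 0, 0]], "travel": [[-0.4, -0.16, 1.6], [-0.8, -0.16, 3.1], [-1.0, -0.16, 3.9], [-1.1, -0.16, 4.4], [-1.2, -0.16, 4.8], [-1.2, -0.16, 4.8], [-1.2, -0.16, 4.8]], "fingers": [0.2, 0.2, 0.2, 0.2, 0.2, 0.2, 0.2]}}

```text
t: 11.98
tool_pos: [0.6426, -0.2217, 0.07]
tcp_rot: [2.972, 0.079, 1.003]
ft_force: [3.3, -0.4, -0.6]
width: 0.0405
gripper_force: 72.4
```

```bash
cat >> h.py <<'E'
def where(n,gx=1.4,gz=-10):
    o=get_obs();p,Rt=now();B,s=bay(n);L=B.T@Rt@FLIP.T
    th=np.degrees(np.arctan2(L[2,0],L[0,0]))
    q=B.T@(p-s)*1000-L@np.array([52+gx,0,15+gz]);q[2]+=15
    print("t",o["t"],"corner",q,"tilt",th,"F bay",B.T@np.array(o["ft_force"]),"w",o["width"])
E
python3 - <<'E'
from h import *
where(2)
rel(now(),inbay(2,-52,2,12),inbay(2,-57,2,11),inbay(2,-60,2,10))
E
```

```text
t 11.975 corner [-45.8348   0.3906   1.1709] tilt 12.28359707543383 F bay [ 2.702  -0.5028 -1.976 ] w 0.04050285526712794
turn [-0.001, -0.005, -0.002] travel cm [-0.58, 0.03, -0.19]  world [ 0.6369 -0.2223  0.068 ]
turn [-0.001, -0.022, -0.002] travel cm [-1.06, 0.03, -0.2]  world [ 0.633  -0.2226  0.0652]
turn [-0.002, -0.04, -0.002] travel cm [-1.35, 0.03, -0.17]  world [ 0.6309 -0.2227  0.0632]
```

Request:
{"op": "carry_out", "data": {"turn": [[0, 0, 0], [0, 0, 0], [0, 0, 0], [0, 0, 0]], "travel": [[-0.3, 0, -0.1], [-0.6, 0, -0.2], [-0.6, 0, -0.2], [-0.6, 0, -0.2]], "fingers": [0.2, 0.2, 0.2, 0.2]}}

```text
t: 12.48
tool_pos: [0.6382, -0.2223, 0.0698]
tcp_rot: [2.97, 0.079, 1.007]
ft_force: [6.3, 1.4, 0.1]
width: 0.0409
gripper_force: 72.1
```

Run:
```python
from h import *
where(2)
rel(now(),inbay(2,-57,2,11),inbay(2,-60,2,10),inbay(2,-60,1,5),inbay(2,-60,0.5,0))
```

```text
t 12.475 corner [-49.9139   0.0424   2.6705] tilt 12.466243145145421 F bay [ 5.7882  1.0489 -2.5862] w 0.04094728235688533
turn [-0.001, -0.026, -0.002] travel cm [-0.7, -0.01, 0.05]  world [ 0.633  -0.2226  0.0652]
turn [-0.001, -0.043, -0.002] travel cm [-0.98, -0.01, 0.08]  world [ 0.6309 -0.2227  0.0632]
turn [-0.001, -0.13, -0.002] travel cm [-1.0, -0.01, 0.64]  world [ 0.6342 -0.2227  0.0586]
turn [-0.001, -0.218, -0.002] travel cm [-1.05, -0.0, 1.16]  world [ 0.6369 -0.2226  0.0542]
```

Request:
{"op": "carry_out", "data": {"turn": [[0, -0.01, 0], [0, -0.02, 0], [0, -0.03, 0], [0, -0.03, 0], [0, -0.03, 0]], "travel": [[-0.3, 0, 0.05], [-0.6, 0, 0.05], [-0.85, 0, 0.05], [-0.85, 0, 0.05], [-0.85, 0, 0.05]], "fingers": [0.2, 0.2, 0.2, 0.2, 0.2]}}

```text
t: 13.1
tool_pos: [0.6331, -0.2227, 0.0657]
tcp_rot: [2.983, 0.079, 0.966]
ft_force: [9.0, 3.3, 2.6]
width: 0.0409
gripper_force: 72.3
```

Run:
```python
from h import *
where(2)
rel(now(),inbay(2,-59,2,10),inbay(2,-60,2,10),inbay(2,-60,1,5),inbay(2,-60,0.5,0))
```

```text
t 13.1 corner [-56.7091  -0.036    2.5355] tilt 10.890524052740847 F bay [ 9.4172  2.8048 -1.4965] w 0.0408655688094129
turn [-0.001, -0.016, -0.002] travel cm [-0.23, -0.02, 0.09]  world [ 0.6318 -0.2227  0.0636]
turn [-0.001, -0.016, -0.002] travel cm [-0.33, -0.02, 0.07]  world [ 0.6309 -0.2227  0.0632]
turn [-0.001, -0.103, -0.002] travel cm [-0.33, -0.02, 0.64]  world [ 0.6342 -0.2227  0.0586]
turn [-0.001, -0.19, -0.002] travel cm [-0.36, -0.01, 1.16]  world [ 0.6369 -0.2226  0.0542]
```

Request:
{"op": "carry_out", "data": {"turn": [[0, -0.016, 0], [0, -0.016, 0], [0, -0.06, 0], [0, -0.1, 0], [0, -0.12, 0], [0, -0.12, 0]], "travel": [[-0.2, 0, 0.07], [-0.3, 0, 0.07], [-0.32, 0, 0.36], [-0.34, 0, 0.64], [-0.35, 0, 0.78], [-0.35, 0, 0.78]], "fingers": [0.2, 0.2, 0.2, 0.2, 0.2, 0.2]}}

```text
t: 13.85
tool_pos: [0.6365, -0.2237, 0.0587]
tcp_rot: [3.029, 0.078, 0.789]
ft_force: [8.1, 3.3, 5.4]
width: 0.0407
gripper_force: 72.6
```

Run:
```python
from h import *
where(2)
rel(now(),inbay(2,-60,1,4),inbay(2,-60,0.5,0))
```

```text
t 13.85 corner [-58.0542  -1.0864   0.8849] tilt 4.192932165094142 F bay [9.7548 2.8051 1.4583] w 0.04068882516643867
turn [0.002, -0.003, -0.002] travel cm [-0.19, -0.12, -0.01]  world [ 0.6347 -0.2226  0.0578]
turn [0.002, -0.073, -0.002] travel cm [-0.17, -0.12, 0.42]  world [ 0.6369 -0.2226  0.0542]
```

Request:
{"op": "carry_out", "data": {"turn": [[0, 0, 0], [0, -0.03, 0], [0, -0.06, 0], [0, -0.073, 0], [0, -0.073, 0], [0, -0.073, 0]], "travel": [[-0.18, 0, 0], [-0.18, 0, 0.2], [-0.18, 0, 0.38], [-0.17, 0, 0.45], [-0.17, 0, 0.45], [-0.17, 0, 0.45]], "fingers": [0.2, 0.2, 0.2, 0.2, 0.2, 0.2]}}

```text
t: 14.6
tool_pos: [0.6375, -0.2241, 0.0542]
tcp_rot: [3.052, 0.076, 0.68]
ft_force: [7.9, 3.4, 6.6]
width: 0.0407
gripper_force: 72.7
```

Run:
```python
from h import *
where(2)
w=cam("wrist");cv2.imwrite("pics/w7.png",cv2.resize(w["pixels"][40:340,100:420,::-1],(800,600),interpolation=cv2.INTER_CUBIC))
rel(now(),inbay(2,-60,0.5,0))
```

```text
t 14.6 corner [-59.5559  -1.3676   0.1623] tilt 0.10726547834477372 F bay [10.1344  2.8689  2.6179] w 0.04072934218743754
turn [0.003, -0.002, -0.002] travel cm [-0.04, -0.15, -0.02]  world [ 0.6369 -0.2226  0.0542]
```

View pics/w7.png

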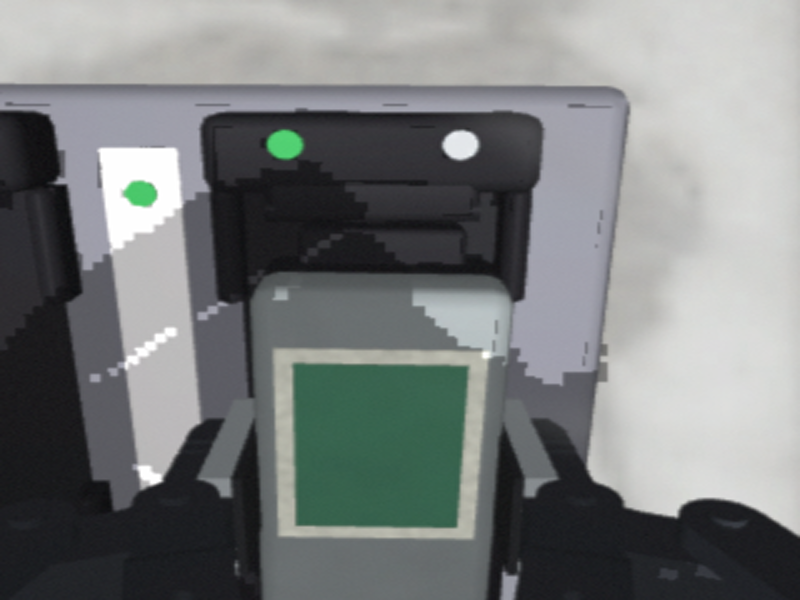

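The pack lies flat with its tongue right in front of the lip: lip at row 200, tongue edge at row 225. I'll ease it uphill under the lip while still gripped, then let go.

Request:
{"op": "carry_out", "data": {"turn": [[0, 0, 0], [0, 0, 0], [0, 0, 0], [0, 0, 0]], "travel": [[0.2, 0, 0], [0.4, 0, 0], [0.55, 0, 0], [0.55, 0, 0]], "fingers": [0.2, 0.2, 0.2, 0.2]}}

```text
t: 15.15
tool_pos: [0.6416, -0.2238, 0.0558]
tcp_rot: [3.053, 0.077, 0.677]
ft_force: [7.7, 1.0, 5.1]
width: 0.0409
gripper_force: 72.7
```

Run:
```python
from h import *
where(2)
```

```text
t 15.15 corner [-55.1493  -1.4028  -0.0925] tilt 0.016212358143804114 F bay [9.2014 0.5036 1.3268] w 0.040874404954266974
```

Request:
{"op": "carry_out", "data": {"turn": [[0, 0, 0], [0, 0, 0], [0, 0, 0], [0, 0, 0], [0, 0, 0], [0, 0, 0], [0, 0, 0], [0, 0, 0]], "travel": [[0, 0, 0], [0, 0, 0], [0, 0, 0], [0, 0, -2], [0, 0, -5], [0, 0, -9], [0, 0, -12], [0, 0, -12]], "fingers": [0.8, 0.8, 0.8, 0.8, 0.8, 0.8, 0.8, 0.8]}}

```text
t: 16.15
tool_pos: [0.5882, -0.2234, 0.1629]
tcp_rot: [3.057, 0.078, 0.669]
ft_force: [0.6, -0.2, 0.1]
width: 0.0688
gripper_force: 0.0
```

Run:
```python
from h import *
o=get_obs();print(o["t"],o["tool_pos"],o["tcp_rot"],o["width"])
w=cam("wrist");cv2.imwrite("pics/w8.png",cv2.resize(w["pixels"][:,:,::-1],(800,600),interpolation=cv2.INTER_CUBIC));np.savez("w8.npz",X=w["X"],K=w["K"])
rel(now(),flat(.44,-.1,.24,0),flat(.44,.20,.24,6),flat(.464,.349,.10,11.5),flat(.464,.349,.004,11.5))
```

```text
16.15 [ 0.5882 -0.2234  0.1629] [3.0566 0.0776 0.6686] 0.06877860288030799
turn [0.01, -0.428, 0.05] travel cm [-9.5, -12.78, -13.3]  world [ 0.44 -0.1   0.24]
turn [0.032, -0.427, -0.053] travel cm [-7.99, -42.74, -13.28]  world [0.44 0.2  0.24]
turn [0.053, -0.425, -0.148] travel cm [-10.86, -57.79, 0.47]  world [0.464 0.349 0.1  ]
turn [0.053, -0.425, -0.148] travel cm [-14.84, -57.99, 9.2]  world [0.464 0.349 0.004]
```

View pics/w8.png

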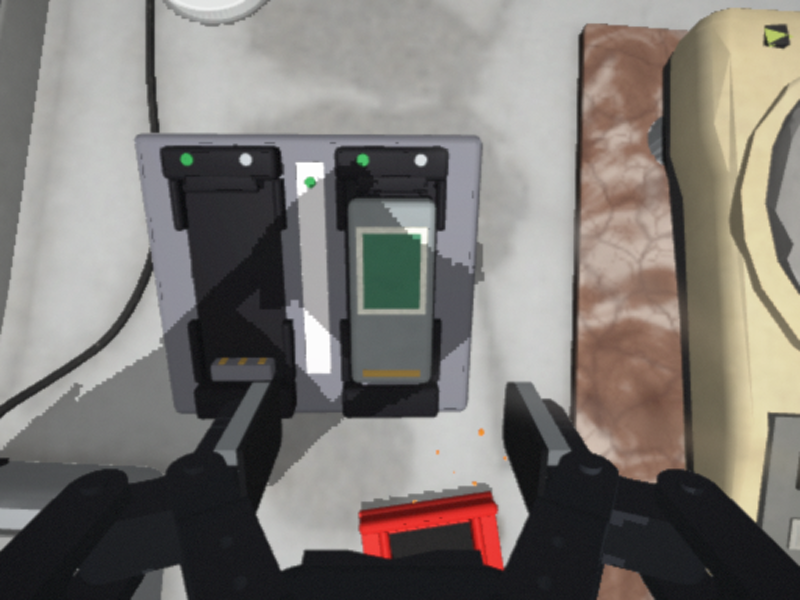

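The first green pack sits in the right bay, with its body edge just below the lip at row 200 and its gold stripe at row 373. On to the second green pack.

Request:
{"op": "carry_out", "data": {"turn": [[0, -0.14, 0], [0, -0.28, 0], [0.01, -0.43, 0.03], [0.01, -0.43, 0.05], [0.01, -0.43, 0.03], [0.02, -0.43, 0], [0.03, -0.43, -0.03], [0.03, -0.43, -0.05], [0.03, -0.43, -0.05], [0.04, -0.43, -0.1], [0.05, -0.425, -0.15], [0.05, -0.425, -0.15]], "travel": [[-4, -1, -4], [-8, -3, -8], [-9.5, -8, -12], [-9.5, -13.5, -13.3], [-9.2, -19.5, -13.3], [-8.9, -25.5, -13.3], [-8.6, -31.5, -13.3], [-8.3, -37.5, -13.3], [-8, -43.5, -13.3], [-8.5, -49, -11], [-9, -54, -8], [-9.5, -58, -4]], "fingers": [1, 1, 1, 1, 1, 1, 1, 1, 1, 1, 1, 1]}}

```text
t: 17.7
tool_pos: [0.4567, 0.3544, 0.1439]
tcp_rot: [3.123, 0.322, -0.003]
ft_force: [0.6, 0.4, 0.8]
width: 0.0851
gripper_force: 0.0
```

Run:
```python
from h import *
a=np.load("w8.npz");f=dict(X=a["X"],K=a["K"]);B,s=bay(2)
for x in (44,52,-52): print(x,proj(f,s+B@np.array([x,0,15])/1000)*1.5625)
o=get_obs();print(o["t"],o["tool_pos"],o["tcp_rot"])
w=cam("wrist")
for q,c in [("pack_green_a_center",.015),("pack_green_a",0)]:
  for d in spot_point(q,w)[:3]:print(q,d["point"],round(d["p"],2),onz(w,d["point"],c))
rel(now(),flat(.4642,.349,.05,11.5),flat(.4642,.349,.004,11.5))
```

```text
44 [389.5602 203.0681]
52 [389.4978 185.6323]
-52 [390.2172 386.5736]
17.7 [0.4567 0.3544 0.1439] [ 3.1228  0.3216 -0.0028]
pack_green_a [261.0, 170.2] 0.71 [0.4653 0.3463 0.    ]
turn [0.006, 0.013, 0.005] travel cm [1.08, 0.42, 8.97]  world [0.4642 0.349  0.05  ]
turn [0.006, 0.013, 0.005] travel cm [1.14, 0.4, 13.57]  world [0.4642 0.349  0.004 ]
```

Request:
{"op": "carry_out", "data": {"turn": [[0, 0.01, 0], [0, 0.01, 0], [0, 0.01, 0], [0, 0.01, 0], [0, 0.01, 0]], "travel": [[0.9, 0.4, 4], [0.9, 0.4, 8], [0.9, 0.4, 9], [0.9, 0.4, 9], [0.9, 0.4, 9]], "fingers": [1, 1, 1, 1, 1]}}

```text
t: 18.48
tool_pos: [0.4686, 0.3504, 0.0586]
tcp_rot: [-3.125, -0.318, -0.02]
ft_force: [0.1, 0.5, -0.4]
width: 0.0856
gripper_force: 0.0
```

Run:
```python
from h import *
o=get_obs();print(o["t"],o["tool_pos"],o["tcp_rot"])
rel(now(),flat(.4656,.349,.005,11.5))
```

```text
18.475 [0.4686 0.3504 0.0586] [-3.1249 -0.3177 -0.0199]
turn [0.001, -0.013, 0.002] travel cm [-0.39, 0.08, 5.36]  world [0.4656 0.349  0.005 ]
```

Request:
{"op": "carry_out", "data": {"turn": [[0, -0.013, 0], [0, -0.013, 0], [0, -0.013, 0], [0, -0.013, 0], [0, -0.013, 0], [0, -0.013, 0], [0, -0.013, 0], [0, -0.013, 0], [0, -0.013, 0], [0, -0.013, 0], [0, -0.013, 0]], "travel": [[-0.4, 0.1, 2], [-0.4, 0.1, 4], [-0.4, 0.1, 5.0], [-0.4, 0.1, 5.3], [-0.4, 0.1, 5.3], [-0.4, 0.1, 5.3], [-0.4, 0.1, 5.3], [-0.4, 0.1, 5.3], [-0.4, 0.1, 5.3], [-0.4, 0.1, 5.3], [-0.4, 0.1, 5.3]], "fingers": [1, 1, 1, 1, 1, 1, 0.4, 0.2, 0.2, 0.2, 0.2], "grip_force": 70}}

```text
t: 19.85
tool_pos: [0.4643, 0.3483, 0.0039]
tcp_rot: [3.124, 0.318, -0.004]
ft_force: [-0.9, -0.2, 4.1]
width: 0.0411
gripper_force: 73.2
```

Run:
```python
from h import *
o=get_obs();print(o["t"],o["tool_pos"],o["tcp_rot"],o["width"])
rel(now(),flat(.464,.349,.10,11.5),flat(.43,.26,.2,6),flat(.43,0.05,.2,3),flat(.46,-.13,.2,3))
```

```text
19.85 [0.4643 0.3483 0.0039] [ 3.1235  0.318  -0.0042] 0.04112656737340135
turn [0.002, 0.003, 0.002] travel cm [-0.05, -0.06, -9.61]  world [0.464 0.349 0.1  ]
turn [0.002, 0.003, 0.098] travel cm [-5.2, 7.99, -19.58]  world [0.43 0.26 0.2 ]
turn [0.002, 0.003, 0.151] travel cm [-9.43, 28.56, -19.54]  world [0.43 0.05 0.2 ]
turn [0.002, 0.003, 0.151] travel cm [-10.12, 46.79, -19.5]  world [ 0.46 -0.13  0.2 ]
```

Request:
{"op": "carry_out", "data": {"turn": [[0, 0, 0], [0, 0, 0], [0, 0, 0.03], [0, 0, 0.06], [0, 0, 0.1], [0, 0, 0.12], [0, 0, 0.15], [0, 0, 0.15], [0, 0, 0.15], [0, 0.1, 0.15], [0, 0.1, 0.15], [0, 0.1, 0.15]], "travel": [[0, 0, -4], [0, 0, -10], [-2, 2, -15], [-4, 6, -19], [-5.5, 11, -19.5], [-6.7, 17, -19.5], [-8, 23, -19.5], [-9.4, 29, -19.5], [-9.6, 35, -19.5], [-9.8, 41, -19.5], [-10.1, 46.5, -19.5], [-10.1, 46.5, -19.5]], "fingers": [0.2, 0.2, 0.2, 0.2, 0.2, 0.2, 0.2, 0.2, 0.2, 0.2, 0.2, 0.2]}}

```text
t: 21.35
tool_pos: [0.4585, -0.1306, 0.1989]
tcp_rot: [-3.13, -0.073, -0.148]
ft_force: [0.2, 0.0, -2.1]
width: 0.0404
gripper_force: 72.8
```

Run:
```python
from h import *
o=get_obs();print(o["t"],o["tool_pos"],o["tcp_rot"],o["width"])
w=cam("wrist");f=dict(X=w["tool_from_camera"],K=w["K"])
for n,P in [("tongue tip bot",(52,0,4)),("tag",(9.5,0,-26))]: print(n,proj(f,np.array(P)/1000))
im=w["pixels"].astype(int)
g=im[:,240:265].mean(1);print([(i,g[i].astype(int).tolist()) for i in range(138,160,2)])
t=(im[:,:,1]-im[:,:,0]>25)&(np.arange(384)[:,None]>180);v,u=np.nonzero(t);print("tag",u.mean(),v.mean(),v.min(),v.max(),u.min(),u.max())
rel(now(),inbay(1,-45,70,12,0,-11),inbay(1,-45,2,12,0,-11))
```

```text
21.35 [ 0.4585 -0.1306  0.1989] [-3.1304 -0.0732 -0.1482] 0.04040508248819779
tongue tip bot [250.6768 148.8071]
tag [250.7024 264.3608]
[(138, [111, 111, 111]), (140, [111, 112, 111]), (142, [111, 111, 110]), (144, [111, 111, 110]), (146, [113, 113, 112]), (148, [166, 166, 165]), (150, [90, 91, 90]), (152, [17, 16, 18]), (154, [18, 17, 21]), (156, [20, 20, 23]), (158, [20, 21, 22])]
tag 250.8824181919024 262.2201885745979 223 303 216 285
turn [-0.028, 0.552, -0.009] travel cm [14.38, 1.76, 8.13]  world [ 0.6096 -0.1381  0.1309]
turn [-0.028, 0.552, -0.009] travel cm [16.66, 1.94, 14.53]  world [ 0.6383 -0.1381  0.0693]
```

Request:
{"op": "carry_out", "data": {"turn": [[0, 0.15, 0], [0, 0.3, 0], [-0.02, 0.45, 0], [-0.03, 0.55, -0.01], [-0.03, 0.55, -0.01], [-0.03, 0.55, -0.01], [-0.03, 0.55, -0.01], [-0.03, 0.55, -0.01]], "travel": [[4, 0.5, 0], [8, 1, 1], [11, 1.5, 3], [14.4, 1.7, 8], [14.5, 1.8, 10], [14.6, 1.8, 10.5], [14.6, 1.8, 10.5], [14.6, 1.8, 10.5]], "fingers": [0.2, 0.2, 0.2, 0.2, 0.2, 0.2, 0.2, 0.2]}}

```text
t: 22.4
tool_pos: [0.6164, -0.1366, 0.111]
tcp_rot: [2.967, 0.091, 0.999]
ft_force: [-0.2, -0.2, -1.5]
width: 0.0408
gripper_force: 72.7
```

Run:
```python
from h import *
where(1,1.2,-10.5)
w=cam("wrist");print([(d["point"],round(d["p"],2)) for d in spot_point("lip_1",w)])
B,s=bay(1);print([proj(w,s+B@np.array([46,0,-1])/1000)]);B,s=bay(2);print([proj(w,s+B@np.array([46,0,-1])/1000)])
rel(now(),inbay(1,-45,20,12,1.2,-10.5),inbay(1,-45,2,12,1.2,-10.5))
```

```text
t 22.4 corner [-48.1688   1.2425  48.1652] tilt 12.201635443593997 F bay [-0.8346 -0.1668 -1.2863] w 0.04084697860630664
[([382.9, 165.1], 0.76), ([253.3, 161.0], 0.68)]
[array([253.4037, 164.8874])]
[array([383.1123, 166.2251])]
turn [0.002, -0.003, 0.007] travel cm [-0.27, 0.13, 2.84]  world [ 0.6313 -0.1381  0.0867]
turn [0.002, -0.003, 0.007] travel cm [-0.65, 0.12, 4.6]  world [ 0.639  -0.1381  0.0704]
```

Request:
{"op": "carry_out", "data": {"turn": [[0, 0, 0], [0, 0, 0], [0, 0, 0], [0, 0, 0.007], [0, 0, 0.007], [0, 0, 0.007], [0, 0, 0.007]], "travel": [[-0.1, 0.05, 1.4], [-0.25, 0.05, 2.8], [-0.4, 0.05, 3.6], [-0.5, 0.05, 4.1], [-0.6, 0.05, 4.5], [-0.6, 0.05, 4.5], [-0.6, 0.05, 4.5]], "fingers": [0.2, 0.2, 0.2, 0.2, 0.2, 0.2, 0.2]}}

```text
t: 23.38
tool_pos: [0.6378, -0.1371, 0.0698]
tcp_rot: [2.971, 0.079, 0.996]
ft_force: [-0.4, -1.1, -2.1]
width: 0.041
gripper_force: 72.8
```

Run:
```python
from h import *
where(1,1.2,-10.5)
rel(now(),*[inbay(1,c,2,t,1.2,-10.5,.7) for c,t in ((-50,12),(-57,11))])
```

```text
t 23.375 corner [-46.2402   1.1009   1.8848] tilt 12.07129861355971 F bay [-1.3239 -1.0109 -1.7719] w 0.04102032795755158
turn [0.001, -0.001, -0.001] travel cm [-0.36, 0.04, -0.08]  world [ 0.6344 -0.1376  0.0683]
turn [0.001, -0.019, -0.001] travel cm [-1.04, 0.04, -0.14]  world [ 0.6287 -0.138   0.0646]
```

Request:
{"op": "carry_out", "data": {"turn": [[0, 0, 0], [0, 0, 0], [0, -0.01, 0], [0, -0.02, 0], [0, -0.02, 0], [0, -0.02, 0]], "travel": [[-0.3, 0.04, -0.08], [-0.6, 0.04, -0.1], [-0.95, 0.04, -0.12], [-1.25, 0.04, -0.12], [-1.25, 0.04, -0.12], [-1.25, 0.04, -0.12]], "fingers": [0.2, 0.2, 0.2, 0.2, 0.2, 0.2]}}

```text
t: 24.12
tool_pos: [0.6304, -0.1382, 0.0665]
tcp_rot: [2.978, 0.078, 0.975]
ft_force: [7.5, 4.8, 0.8]
width: 0.0412
gripper_force: 72.6
```

Run:
```python
from h import *
where(1,1.2,-10.5)
rel(now(),*[inbay(1,c,h,t,1.2,-10.5,.7) for c,h,t in ((-60,2,10),(-60,1.5,7),(-60,1,4),(-60,.5,0))])
```

```text
t 24.125 corner [-54.6285   0.4532   2.7452] tilt 11.266959573711121 F bay [ 7.4081  4.3872 -2.4099] w 0.04116027867154939
turn [0.001, -0.022, -0.002] travel cm [-0.53, -0.03, 0.09]  world [ 0.6266 -0.1381  0.0627]
turn [0.001, -0.074, -0.002] travel cm [-0.53, -0.03, 0.41]  world [ 0.6285 -0.1381  0.06  ]
turn [0.001, -0.127, -0.002] travel cm [-0.55, -0.03, 0.74]  world [ 0.6303 -0.1381  0.0573]
turn [0.001, -0.197, -0.002] travel cm [-0.59, -0.04, 1.16]  world [ 0.6325 -0.138   0.0537]
```

Request:
{"op": "carry_out", "data": {"turn": [[0, -0.02, 0], [0, -0.022, 0], [0, -0.022, 0], [0, -0.022, 0]], "travel": [[-0.25, 0, 0.09], [-0.5, 0, 0.09], [-0.5, 0, 0.09], [-0.5, 0, 0.09]], "fingers": [0.2, 0.2, 0.2, 0.2]}}

```text
t: 24.62
tool_pos: [0.6279, -0.1386, 0.064]
tcp_rot: [2.987, 0.077, 0.945]
ft_force: [9.2, 5.5, 3.8]
width: 0.0408
gripper_force: 72.9
```

Run:
```python
from h import *
where(1,1.2,-10.5)
w=cam("wrist");f=dict(X=w["tool_from_camera"],K=w["K"]);im=w["pixels"].astype(int)
t=(im[:,:,1]-im[:,:,0]>25)&(np.arange(384)[:,None]>180);v,u=np.nonzero(t);print("tag",u.mean(),v.mean(),v.min(),v.max(),u.min(),u.max())
where(1,1.2,-10.5)
rel(now(),*[inbay(1,c,h,t,1.2,-10.5,.7) for c,h,t in ((-60,2,10),(-60,1.5,7),(-60,1,4),(-60,.5,0))])
```

```text
t 24.625 corner [-58.2014   0.26     2.5884] tilt 10.126547797804557 F bay [10.248   4.9277 -0.4311] w 0.04077600430856467
tag 340.50682352941175 243.5988705882353 183 303 216 472
t 24.675 corner [-58.1957   0.2594   2.5971] tilt 10.126805252556581 F bay [ 8.984   4.6079 -0.0748] w 0.0404417245399894
turn [0.002, -0.002, -0.002] travel cm [-0.19, -0.06, 0.04]  world [ 0.6266 -0.1381  0.0627]
turn [0.002, -0.055, -0.002] travel cm [-0.18, -0.06, 0.37]  world [ 0.6285 -0.1381  0.06  ]
turn [0.002, -0.107, -0.002] travel cm [-0.19, -0.06, 0.7]  world [ 0.6303 -0.1381  0.0573]
turn [0.002, -0.177, -0.002] travel cm [-0.22, -0.06, 1.12]  world [ 0.6325 -0.138   0.0537]
```

Request:
{"op": "carry_out", "data": {"turn": [[0, 0, 0], [0, -0.05, 0], [0, -0.1, 0], [0, -0.11, 0], [0, -0.11, 0]], "travel": [[-0.2, 0, 0.04], [-0.22, 0, 0.37], [-0.22, 0, 0.66], [-0.22, 0, 0.7], [-0.22, 0, 0.7]], "fingers": [0.2, 0.2, 0.2, 0.2, 0.2]}}

```text
t: 25.3
tool_pos: [0.6316, -0.1395, 0.0581]
tcp_rot: [3.027, 0.075, 0.784]
ft_force: [7.7, 4.0, 5.0]
width: 0.0409
gripper_force: 73.0
```

Run:
```python
from h import *
where(1,1.2,-10.5)
w=cam("wrist")
where(1,1.2,-10.5)
cv2.imwrite("pics/x.png",w["pixels"][:,:,::-1])
rel(now(),*[inbay(1,c,h,t,1.2,-10.5,.7) for c,h,t in ((-60,1,4),(-60,.3,0))])
```

```text
t 25.3 corner [-58.5292  -0.7298   1.1818] tilt 4.025267664862409 F bay [9.2988 3.474  1.2732] w 0.04090636096119829
t 25.35 corner [-58.6076  -0.7605   1.2116] tilt 4.02936737140665 F bay [10.2204  3.8304  1.4972] w 0.04074332474020106
turn [0.005, -0.001, -0.002] travel cm [-0.14, -0.16, 0.01]  world [ 0.6303 -0.1381  0.0573]
turn [0.005, -0.07, -0.003] travel cm [-0.13, -0.16, 0.46]  world [ 0.6326 -0.138   0.0535]
```

Request:
{"op": "carry_out", "data": {"turn": [[0, 0, 0], [0, -0.03, 0], [0, -0.06, 0], [0, -0.07, 0], [0, -0.07, 0], [0, -0.07, 0]], "travel": [[-0.18, 0, 0], [-0.18, 0, 0.2], [-0.18, 0, 0.4], [-0.17, 0, 0.46], [-0.17, 0, 0.47], [-0.17, 0, 0.47]], "fingers": [0.2, 0.2, 0.2, 0.2, 0.2, 0.2]}}

```text
t: 26.1
tool_pos: [0.6331, -0.14, 0.0538]
tcp_rot: [3.05, 0.074, 0.68]
ft_force: [7.8, 3.8, 6.3]
width: 0.041
gripper_force: 73.4
```

Run:
```python
from h import *
where(1,1.2,-10.5)
w=cam("wrist")
where(1,1.2,-10.5)
im=w["pixels"].astype(int);g=im[:,240:265].mean(1).mean(1);B,s=bay(1)
print([(i,int(g[i])) for i in range(84,190,2)])
for x,z in ((46,1.5),(52,1.5),(43.,-6),(44,15)): print(x,proj(w,s+B@np.array([x,0,z])/1000))
```

```text
t 26.1 corner [-59.5389  -1.1882   0.2249] tilt 0.1474727015694411 F bay [9.9517 3.3306 2.4372] w 0.040954953658210884
t 26.15 corner [-59.5871  -1.1826   0.2257] tilt 0.1465380902796723 F bay [8.7834 2.5258 2.894 ] w 0.04084611563257324
[(84, 127), (86, 143), (88, 155), (90, 162), (92, 169), (94, 147), (96, 36), (98, 39), (100, 47), (102, 54), (104, 57), (106, 58), (108, 57), (110, 56), (112, 56), (114, 56), (116, 56), (118, 55), (120, 54), (122, 53), (124, 52), (126, 52), (128, 50), (130, 46), (132, 59), (134, 60), (136, 58), (138, 56), (140, 54), (142, 52), (144, 51), (146, 36), (148, 37), (150, 25), (152, 23), (154, 39), (156, 54), (158, 57), (160, 57), (162, 56), (164, 56), (166, 55), (168, 54), (170, 52), (172, 26), (174, 25), (176, 75), (178, 89), (180, 93), (182, 97), (184, 120), (186, 152), (188, 162)]
46 [247.2873 154.1435]
52 [247.1878 139.6166]
43.0 [247.4174 157.6057]
44 [247.1468 166.3303]
```

Request:
{"op": "carry_out", "data": {"turn": [[0, 0, 0], [0, 0, 0], [0, 0, 0], [0, 0, 0]], "travel": [[0.2, 0, 0], [0.4, 0, 0], [0.55, 0, 0], [0.55, 0, 0]], "fingers": [0.2, 0.2, 0.2, 0.2]}}

```text
t: 26.65
tool_pos: [0.6371, -0.1399, 0.0551]
tcp_rot: [3.05, 0.075, 0.678]
ft_force: [5.6, 1.9, 5.2]
width: 0.0405
gripper_force: 73.4
```

Run:
```python
from h import *
where(1,1.2,-10.5)
```

```text
t 26.65 corner [-55.296   -1.2849  -0.1571] tilt 0.04512912196776414 F bay [7.3649 1.5033 2.3865] w 0.040483796852015426
```

Request:
{"op": "carry_out", "data": {"turn": [[0, 0, 0], [0, 0, 0], [0, 0, 0], [0, 0, 0], [0, 0, 0], [0, 0, 0], [0, 0, 0], [0, 0, 0], [0, 0, 0]], "travel": [[0, 0, 0], [0, 0, 0], [0, 0, 0], [0, 0, -2], [0, 0, -5], [0, 0, -9], [0, 0, -12], [0, 0, -12], [0, 0, -12]], "fingers": [0.8, 0.8, 0.8, 0.8, 0.8, 0.8, 0.8, 0.8, 0.8]}}

```text
t: 27.78
tool_pos: [0.5812, -0.1377, 0.1577]
tcp_rot: [3.06, 0.077, 0.657]
ft_force: [-0.4, -0.0, 0.2]
width: 0.0685
gripper_force: 0.0
```

Run:
```python
from h import *
o=get_obs();print(o["t"],o["tool_pos"],o["tcp_rot"],o["width"],o["ft_force"])
w=cam("wrist");im=w["pixels"].astype(int)
t=((im[:,:,1]-im[:,:,0]>25)&(im[:,:,1]-im[:,:,2]>5)).astype(np.uint8);n,l,st,c=cv2.connectedComponentsWithStats(t)
for i in range(1,n):
    if st[i,4]>150: print("green",st[i],c[i])
# tag ~ at pack x +9.4, half-length ~17
for b in (1,2):
  B,s=bay(b)
  for x in (9.4,44,-52): print(b,x,proj(w,s+B@np.array([x,0,15])/1000))
cv2.imwrite("pics/y.png",w["pixels"][:,:,::-1])
for b,col in ((1,0),(2,0)):
  B,s=bay(b);u=int(proj(w,s+B@np.array([30,0,15])/1000)[0])
  g=im[:,u-8:u+8].mean(1).mean(1);print(b,u,[(i,int(g[i])) for i in range(90,140,2)])
rel(now(),flat(.44,-.08,.24,0),flat(.45,.06,.24,-6),flat(.474,.1376,.10,-10.2))
```

```text
27.775 [ 0.5812 -0.1377  0.1577] [3.0597 0.0772 0.6569] 0.06847935891162431 [-0.3937 -0.0376  0.1852]
green [ 236  143   38   50 1765] [254.1671 167.0822]
green [ 345  143   42   50 1821] [364.9412 167.7227]
1 9.4 [252.2547 170.34  ]
1 44 [252.2026 123.4497]
1 -52 [252.3364 243.7073]
2 9.4 [363.4653 169.9621]
2 44 [368.7491 123.4168]
2 -52 [355.1902 242.8562]
1 252 [(90, 43), (92, 47), (94, 46), (96, 46), (98, 45), (100, 44), (102, 43), (104, 42), (106, 41), (108, 47), (110, 45), (112, 43), (114, 40), (116, 27), (118, 44), (120, 54), (122, 101), (124, 141), (126, 156), (128, 162), (130, 162), (132, 162), (134, 162), (136, 147), (138, 148)]
2 366 [(90, 36), (92, 38), (94, 38), (96, 38), (98, 38), (100, 38), (102, 38), (104, 36), (106, 29), (108, 38), (110, 36), (112, 36), (114, 36), (116, 28), (118, 38), (120, 45), (122, 97), (124, 136), (126, 147), (128, 155), (130, 154), (132, 154), (134, 154), (136, 153), (138, 152)]
turn [0.011, -0.422, 0.05] travel cm [-9.16, -6.22, -13.34]  world [ 0.44 -0.08  0.24]
turn [-0.011, -0.422, 0.153] travel cm [-7.54, -20.16, -12.94]  world [0.45 0.06 0.24]
turn [-0.027, -0.422, 0.225] travel cm [-10.69, -28.09, 0.82]  world [0.474  0.1376 0.1   ]
```

Both green packs sit the same way, with matching tag rows and lip gaps. Now the red pack.

Request:
{"op": "carry_out", "data": {"turn": [[0, -0.14, 0], [0, -0.28, 0], [0.01, -0.42, 0.05], [0, -0.42, 0.1], [-0.01, -0.42, 0.15], [-0.02, -0.42, 0.22], [-0.03, -0.42, 0.22], [-0.03, -0.42, 0.22], [-0.03, -0.42, 0.22], [-0.03, -0.42, 0.22]], "travel": [[-4, 0, -4], [-8, 0, -8], [-9.2, -4, -12], [-8.8, -10, -13.3], [-8.2, -16, -13], [-7.5, -22, -12], [-7.6, -27, -9], [-8.2, -28, -7], [-8.2, -28, -7], [-8.2, -28, -7]], "fingers": [0.75, 0.75, 0.75, 0.75, 0.75, 0.75, 0.75, 0.75, 0.75, 0.75]}}

```text
t: 29.08
tool_pos: [0.4656, 0.1371, 0.1824]
tcp_rot: [3.124, -0.273, 0.006]
ft_force: [0.3, -0.5, 0.1]
width: 0.0639
gripper_force: 0.0
```

Run:
```python
from h import *
o=get_obs();print(o["t"],o["tool_pos"],o["tcp_rot"],o["width"])
w=cam("wrist")
for q,z in [("pack_red_center",.015),("pack_red",0)]:
  for d in spot_point(q,w)[:2]:print(q,d["point"],round(d["p"],2),onz(w,d["point"],z))
im=w["pixels"].astype(int);t=((im[:,:,0]-im[:,:,1]>60)).astype(np.uint8);n,l,st,c=cv2.connectedComponentsWithStats(t)
for i in range(1,n):
    if st[i,4]>300:
        r=cv2.minAreaRect(np.argwhere(l==i)[:,::-1].astype(np.float32));b=[onz(w,p,.03)[:2] for p in cv2.boxPoints(r)];print("red",st[i],r,"ctr",np.mean(b,0),b)
a=np.load("w4.npz");f=dict(X=a["X"],K=a["K"]);print("hot edge",onz(f,np.array((642,330))*.64,.04),onz(f,np.array((682,105))*.64,.08))
rel(now(),flat(.474,.1376,.05,-10.2),flat(.474,.1376,.005,-10.2))
```

```text
29.075 [0.4656 0.1371 0.1824] [ 3.1242 -0.2727  0.006 ] 0.06391125581136912
pack_red_center [248.9, 162.0] 0.64 [0.4757 0.1364 0.015 ]
pack_red [250.4, 159.0] 0.96 [0.4753 0.1349 0.    ]
red [ 233  138   29   39 1106] ((247.0, 157.0), (38.0, 28.0), 90.0) ctr [0.4836 0.1368] [array([0.5036, 0.1462]), array([0.4991, 0.1209]), array([0.4635, 0.1268]), array([0.4682, 0.1531])]
red [227 263  37  18 353] ((244.5323944091797, 271.1230773925781), (9.976137161254883, 36.901527404785156), 75.25643920898438) ctr [0.3646 0.1609] [array([0.3684, 0.1806]), array([0.3727, 0.1418]), array([0.361 , 0.1411]), array([0.3565, 0.1802])]
hot edge [0.366  0.0699 0.04  ] [0.519  0.0894 0.08  ]
turn [0.004, -0.007, 0.003] travel cm [0.64, -0.26, 13.38]  world [0.474  0.1376 0.05  ]
turn [0.004, -0.007, 0.003] travel cm [0.61, -0.28, 17.88]  world [0.474  0.1376 0.005 ]
```

Request:
{"op": "carry_out", "data": {"turn": [[0, 0, 0], [0, 0, 0], [0, 0, 0], [0, 0, 0], [0, 0, 0], [0, 0, 0], [0, 0, 0], [0, 0, 0], [0, 0, 0]], "travel": [[0.6, -0.35, 4], [0.6, -0.35, 9], [0.6, -0.35, 12.5], [0.6, -0.35, 15], [0.6, -0.35, 16.5], [0.6, -0.35, 17.3], [0.6, -0.35, 17.6], [0.6, -0.35, 17.6], [0.6, -0.35, 17.6]], "fingers": [0.68, 0.68, 0.68, 0.68, 0.68, 0.68, 0.68, 0.68, 0.68]}}

```text
t: 30.35
tool_pos: [0.4736, 0.1392, 0.0076]
tcp_rot: [3.125, -0.272, 0.01]
ft_force: [0.8, 0.4, 0.4]
width: 0.0579
gripper_force: 0.0
```

Run:
```python
from h import *
o=get_obs();print(o["t"],o["tool_pos"],o["tcp_rot"],o["width"],o["ft_force"])
```

```text
30.35 [0.4736 0.1392 0.0076] [ 3.1251 -0.2721  0.0102] 0.05787176383997869 [0.7993 0.373  0.3727]
```

Request:
{"op": "carry_out", "data": {"turn": [[0, 0, 0], [0, 0, 0], [0, 0, 0], [0, 0, 0], [0, 0, 0], [0, 0, 0], [0, 0, 0], [0, 0, 0], [0, 0, 0]], "travel": [[0, 0, 0], [0, 0, 0], [0, 0, 0], [0, 0, 0], [0, 0, -2], [0, 0, -6], [0, 0, -12], [0, 0, -16], [0, 0, -16]], "fingers": [0.3, 0.2, 0.2, 0.2, 0.2, 0.2, 0.2, 0.2, 0.2], "grip_force": 60}}

```text
t: 31.48
tool_pos: [0.4748, 0.1404, 0.1705]
tcp_rot: [3.127, -0.272, 0.02]
ft_force: [-0.7, -0.2, -1.7]
width: 0.0409
gripper_force: 62.1
```

Run:
```python
from h import *
o=get_obs();print(o["t"],o["tool_pos"],o["tcp_rot"],o["width"],o["ft_force"])
rel(now(),flat(.43,.02,.17,0),flat(.44,-.2,.17,9.6),flat(.451,-.262,.15,9.6))
```

```text
31.475 [0.4748 0.1404 0.1705] [ 3.1266 -0.2721  0.0199] 0.04086375944760672 [-0.6714 -0.2322 -1.6763]
turn [0.003, -0.013, -0.174] travel cm [-2.34, 12.63, 0.05]  world [0.43 0.02 0.17]
turn [0.004, -0.012, -0.341] travel cm [2.45, 34.13, 0.15]  world [ 0.44 -0.2   0.17]
turn [0.004, -0.012, -0.341] travel cm [4.58, 40.04, 2.19]  world [ 0.451 -0.262  0.15 ]
```

Request:
{"op": "carry_out", "data": {"turn": [[0, 0, -0.05], [0, 0, -0.17], [0, 0, -0.22], [0, 0, -0.27], [0, -0.01, -0.34], [0, -0.01, -0.34], [0, -0.01, -0.34], [0, -0.01, -0.34], [0, -0.01, -0.34], [0, -0.01, -0.34], [0, -0.01, -0.34]], "travel": [[-1.5, 5, 0], [-2.3, 11, 0], [-1.5, 17, 0], [0, 23, 0], [1.5, 29, 0], [2.5, 34.5, 0], [4.6, 40, 2], [4.6, 40, 4], [4.6, 40, 6], [4.6, 40, 6], [4.6, 40, 6]], "fingers": [0.2, 0.2, 0.2, 0.2, 0.2, 0.2, 0.2, 0.2, 0.2, 0.2, 0.2]}}

```text
t: 32.85
tool_pos: [0.4481, -0.2618, 0.1081]
tcp_rot: [3.127, 0.261, -0.011]
ft_force: [-0.1, -1.2, -0.4]
width: 0.041
gripper_force: 62.2
```

Run:
```python
from h import *
o=get_obs();print(o["t"],o["tool_pos"],o["tcp_rot"],o["width"],o["ft_force"])
g=cam("side");w=cam("wrist")
for q in ("reject_nest",):
  for f in (g,w):
    print([(d["point"],round(d["p"],2),onz(f,d["point"],.02)) for d in spot_point(q,f)[:2]])
C=R.from_euler("z",9.6,degrees=True).as_matrix()
im=w["pixels"].astype(int);m=((im[:,:,0]-im[:,:,1]>70)&(im[:,:,0]-im[:,:,2]>70)).astype(np.uint8);n,l,st,c=cv2.connectedComponentsWithStats(m)
for i in range(1,n):
    if st[i,4]>100: print("red",st[i])
print("pred far corners",[proj(w,np.array([.451,-.262,.018])+C@[.068,y,0]) for y in(.042,-.042)])
cv2.imwrite("pics/z.png",w["pixels"][:,:,::-1])
rel(now(),flat(.451,-.262,.0135,9.6))
```

```text
32.85 [ 0.4481 -0.2618  0.1081] [ 3.1269  0.2609 -0.0113] 0.04101976208481727 [-0.0911 -1.1908 -0.4311]
[([187.1, 306.7], 0.9, array([ 0.4483, -0.271 ,  0.02  ])), ([297.8, 268.8], 0.66, array([ 0.6889, -0.1654,  0.02  ]))]
[]
red [ 193  105  114   80 3978]
red [ 218  216   68   80 5232]
pred far corners [array([190.3436, 100.0256]), array([310.3658,  99.803 ])]
turn [0.006, 0.005, -0.001] travel cm [0.23, -0.08, 9.63]  world [ 0.451  -0.262   0.0135]
```

Request:
{"op": "carry_out", "data": {"turn": [[0, 0, 0], [0, 0, 0], [0, 0, 0], [0, 0, 0], [0, 0, 0], [0, 0, 0], [0, 0, 0], [0, 0, 0]], "travel": [[0, -0.05, 3], [0, -0.05, 5.5], [0, -0.05, 7], [0, -0.05, 8], [0, -0.05, 8.8], [0, -0.05, 9.3], [0, -0.05, 9.5], [0, -0.05, 9.5]], "fingers": [0.2, 0.2, 0.2, 0.2, 0.2, 0.2, 0.2, 0.2]}}

```text
t: 34.05
tool_pos: [0.4481, -0.2625, 0.0141]
tcp_rot: [3.126, 0.26, -0.009]
ft_force: [-0.6, -0.1, -1.6]
width: 0.0407
gripper_force: 62.2
```

Run:
```python
from h import *
o=get_obs();print(o["t"],o["tool_pos"],o["tcp_rot"],o["width"],o["ft_force"])
```

```text
34.05 [ 0.4481 -0.2625  0.0141] [ 3.1256  0.2604 -0.009 ] 0.04072622036987784 [-0.6184 -0.0521 -1.6048]
```

Request:
{"op": "carry_out", "data": {"turn": [[0, 0, 0], [0, 0, 0], [0, 0, 0], [0, 0, 0], [0, 0, 0], [0, 0, 0], [0, 0, 0], [0, 0, 0], [0, 0, 0], [0, 0, 0]], "travel": [[0, 0, 0.12], [0, 0, 0.12], [0, 0, 0.12], [0, 0, 0.12], [0, 0, 0.12], [0, 0, -2], [0, 0, -6], [0, 0, -12], [0, 0, -16], [0, 0, -16]], "fingers": [0.2, 0.2, 0.8, 0.8, 0.8, 0.8, 0.8, 0.8, 0.8, 0.8]}}

```text
t: 35.3
tool_pos: [0.4516, -0.2636, 0.1787]
tcp_rot: [3.119, 0.26, 0.002]
ft_force: [0.8, 0.2, 0.3]
width: 0.0684
gripper_force: 0.0
```

Run:
```python
from h import *
o=get_obs();print(o["t"],o["tool_pos"],o["width"],o["ft_force"])
w=cam("wrist");g=cam("side")
for f in (w,g):
  for d in spot_point("pack_red_center",f)[:2]:print(d["point"],round(d["p"],2),onz(f,d["point"],.02))
  for d in regions_of("pack_red",f)[:1]:
    r=cv2.minAreaRect(cv2.findNonZero(d["mask"].astype(np.uint8)));print(r)
im=w["pixels"].astype(int);m=((im[:,:,0]-im[:,:,1]>70)&(im[:,:,0]-im[:,:,2]>70)).astype(np.uint8);n,l,st,c=cv2.connectedComponentsWithStats(m)
for i in range(1,n):
    if st[i,4]>100:
        r=cv2.minAreaRect(np.argwhere(l==i)[:,::-1].astype(np.float32));b=np.array([onz(w,p,.035 if st[i,4]<3000 and st[i,2]<60 else .018)[:2] for p in cv2.boxPoints(r)]);print("red",st[i],r,b.mean(0))
for d in spot_point("pack_green_a_center",w)[:2]+spot_point("pack_green_a_center",g)[:2]:print("green",d["point"],round(d["p"],2))
for b in(1,2):print(proj(w,bay(b)[1]),proj(g,bay(b)[1]))
s=cam("scene")
for q in ["marker_center","dropper_center","beaker_center"]:print(q,[d["point"] for d in spot_point(q,s)[:1]])
```

```text
35.3 [ 0.4516 -0.2636  0.1787] 0.06841971699824241 [0.8465 0.2024 0.3124]
[247.0, 175.2] 0.81 [ 0.4497 -0.262   0.02  ]
((247.5, 174.5), (109.0, 45.0), 90.0)
[189.0, 301.7] 0.55 [ 0.4509 -0.2581  0.02  ]
((187.7284698486328, 303.146728515625), (24.223896026611328, 51.38981246948242), 83.41805267333984)
red [ 202  106   89  132 5190] ((246.0, 171.5), (131.0, 88.0), 90.0) [ 0.4485 -0.2612]
red [ 233  149   30   41 1193] ((247.5, 169.0), (40.0, 29.0), 90.0) [ 0.4591 -0.2609]
green [279.7, 275.0] 0.94
[ 102.9644 -112.6091] [274.0668 246.008 ]
[233.7561 -93.6372] [278.1889 274.4025]
marker_center [[227.4, 271.8]]
dropper_center []
beaker_center [[129.9, 221.4]]
```

```bash
python3 -c "
from workcell import finish_job
print(finish_job())"
```

```text
the job is handed in; nothing more can be done
None
```

Job handed in at about 35 s on the robot clock: camera checks showed both green packs home under their lips in the charger bays and the red pack centred in the cradle. I steered clear of the beaker, dropper bottle and marker, but the last look did not detect the dropper.

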